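# Unload culture tubes from the bench shaker

## Task

The shake is finished: switch the shaker off at its paddle switch, then lift the retaining bar out of its two brackets and put it aside. Take every culture tube out of the slanted cradle and lower it gently, bottom end down and cap up, into a place of its own in the white tube stand, without letting it drop. When all the tubes stand there, seat the bar back in both brackets with its handle up; leave the other things on the bench where they are.

Things in the scene. Friction and masses are not known exactly. Their poses are not given: they have to be found in the camera images.
- shaker: Low white bench shaker, fixed, 290 deep x 340 mm wide; origin under it, x from its front (facing the robot) to its back, y to its left, z up. Its platform (88 mm up) carries a steel cradle of four slots at y = -93, -31, 31 and 93 mm. A tube there leans 40 deg from upright, cap to the back; its bottom is at x = -60, z = 108 mm.
- bar_home (a point): Where the middle of the retaining bar lies when it is seated in both brackets, 228 mm above the bench; axes as the shaker's, y along the seated bar.
- bracket0 (a point): Floor of the slot of the bracket at the shaker's right (-y) end, 6 mm below bar_home, 160 mm from it. A steel upright, 8 mm thick along y; its slot is 18 mm wide in x and open straight up; the prongs end 20 mm above the floor and flare outward over the top 8 mm.
- bracket1 (a point): The same for the left (+y) bracket.
- bar_mid (a point): Middle of the loose retaining bar: square aluminium, 12 x 12 mm, 356 mm long along its y, 0.22 kg, with a black end stop (20 x 20 x 8 mm) at each end that lies just outside its bracket, 6 mm play. z points to its handle. Seated, it lies over the tube caps, 2 mm clear, and keeps the tubes in. It may be turned end for end. Laid on the bench it stands on its end stops, handle up.
- bar_grip (a point): Centre of the bar's black handle, a block 14 mm (bar's x) x 44 mm (bar's y) x 34 mm (z) standing on the middle of the bar; 23 mm above bar_mid.
- switch (a joint): Power switch of the shaker, a hinged paddle: 0 = leaning towards the shaker's front (towards the robot), on; 0.9 rad = leaning to the back, off. It stays where it is left; 1 to 2 N at the tip moves it.
- switch_tip (a point): Near the upper end of the switch's black paddle (20 mm wide, 10 mm thick), 40 mm from its hinge. The hinge runs along the shaker's y, 75 mm above the bench, on the top of the housing just in front of the cradle; the paddle stands upright half-way.
- stand: White five-place tube stand with a grey floor, loose, 0.6 kg, 300 mm long (its y) x 70 x 70 mm high, origin at the centre of its underside. In a row along its y, at -116, -58, 0, 58 and 116 mm, are five square places of 36 mm, open at the top, with a second holed plate (top 26 mm up) below the top plate (70 mm up) and a floor 6 mm up. It starts empty; at least 100 mm of bench behind it (+x) is clear.
- tube0_mid (a point): Middle of a culture tube, 140 mm long, round-bottomed, 50 g: body 25 mm in diameter, the top 28 mm a blue cap 29 mm in diameter. On the axis, 70 mm from either end; z points to the cap. In the cradle it stands on a ledge and lies in the notches (28 mm wide) of two cross rails 22 and 60 mm from its bottom; the rest sticks out free, and it comes out straight up. Absent in some starts.
- tube1_mid (a point): Middle of a culture tube, 140 mm long, round-bottomed, 50 g: body 25 mm in diameter, the top 28 mm a blue cap 29 mm in diameter. On the axis, 70 mm from either end; z points to the cap. In the cradle it stands on a ledge and lies in the notches (28 mm wide) of two cross rails 22 and 60 mm from its bottom; the rest sticks out free, and it comes out straight up. Absent in some starts.
- tube2_mid (a point): Middle of a culture tube, 140 mm long, round-bottomed, 50 g: body 25 mm in diameter, the top 28 mm a blue cap 29 mm in diameter. On the axis, 70 mm from either end; z points to the cap. In the cradle it stands on a ledge and lies in the notches (28 mm wide) of two cross rails 22 and 60 mm from its bottom; the rest sticks out free, and it comes out straight up. Absent in some starts.
- tube3_mid (a point): Middle of a culture tube, 140 mm long, round-bottomed, 50 g: body 25 mm in diameter, the top 28 mm a blue cap 29 mm in diameter. On the axis, 70 mm from either end; z points to the cap. In the cradle it stands on a ledge and lies in the notches (28 mm wide) of two cross rails 22 and 60 mm from its bottom; the rest sticks out free, and it comes out straight up. Absent in some starts.
- tube0: The same tube0: origin at its bottom end, z along its axis to the cap.
- tube1: The same tube1: origin at its bottom end, z along its axis to the cap.
- tube2: The same tube2: origin at its bottom end, z along its axis to the cap.
- tube3: The same tube3: origin at its bottom end, z along its axis to the cap.
- jar: Bystander: amber jar, 56 mm in diameter, 62 mm high; origin at the centre of its underside. Loose, not part of the job.
- tipbox: Bystander: pipette-tip box, 85 x 122 x 70 mm high; origin at the centre of its underside. Loose, not part of the job.
- beaker: Bystander: glass beaker, 68 mm in diameter, 85 mm high; origin at the centre of its underside. Loose, not part of the job.
- flask: Bystander: conical flask, 84 mm in diameter at the foot, 118 mm high; origin at the centre of its underside. Loose, not part of the job.
- tape: Bystander: roll of tape lying flat, 90 mm in diameter, 22 mm high; origin at the centre of its underside. Loose, not part of the job.
- pipette0: Bystander: pipette lying on the bench, about 260 mm long along its x, 30 mm high; origin at the centre of its underside. Loose, not part of the job.
- pipette1: Bystander: like pipette0; origin at the centre of its underside. Loose, not part of the job.
Mind the look-alikes: they are no part of the job. Leave any pink look-alike of the tube3 alone.

How it is judged:
By the outcome, as a careful person would: the job done as asked, in the order asked, and still so for the second after the job is handed in, with the robot touching nothing.
Of tube0, tube1, tube2, tube3 only 2 to 4 are there at a start; the rules pass over those that are not, and their reading is None.
At some moment in a run one of stand may be knocked a few centimetres aside while the robot is not near it.
It also fails if it takes over 210 s, if anything falls off the work surface, if the arm or the gripper's body presses on something with over 40 N, if the wrist force passes 120 N, or if a joint passes its speed limit or range.

## Robot

A 6-joint arm with a two-finger parallel gripper is mounted at the origin on the work surface. World frame = base frame: x ahead of the robot, y to its left, z up, the work surface at z = 0. Lengths are in m, angles in degrees, forces in N, time in s.
With the tool pointing down it reaches from about 0.4 to 0.825 m from the base axis. Payload 7 kg.
Tool frame: the origin (TCP) lies between the finger pads; the fingertips stand 19 mm ahead of it and the grasp point (between the pads) is the TCP; y points along the fingers, x is the direction in which the jaws open and shut, and the axes are right-handed (so a half turn about y gives the same grasp; the last joint's range is limited). The gripper opens to 88 mm and grips with 3 to 60 N. Pads are 19 mm wide; open, the fingers measure 130 mm over their backs; the gripper's body (78 mm by 193 mm) begins 47 mm behind the grasp point.
Start: joints at [92.538, 20.546, 0.682, 0, -70.136, -16.507], TCP at [0.163, 0.655, 0.246] pointing down, gripper open.
Joint ranges: [-176.03, 176.03], [-82.01, 121.73], [-58.28, 71.71], [-173.87, 95.51], [-174.79, -0.11], [-173.66, 173.66]. Speed limits (degrees/s): [136.94, 136.94, 172.46, 180, 180, 180].

## Interface

Orientations are given as [roll, pitch, yaw] about the fixed x, y, z axes, in that order (R = Rz(yaw) Ry(pitch) Rx(roll)).
In Python, from plant import r gives the robot as it stands. The module is installed in compiled form; this text tells all that it offers.
- The arm moves only by the tool jog_arm, never from a script. Its argument "steps" is a list of rows, each a list of 5 numbers: the closure, from 0 (fully open) to 1 (shut), then the shift along the tool's x, y, z in m, then the turn about the tool's y in degrees. In form: [[jaw, x, y, z, turn], ...]. A call has 1 to 12 rows; each row shifts and turns the commanded pose from where the row before left it, along the tool's axes as they then stand; what a row does not reach is not made up. A row lasts 1/12 s, in which the tool goes at most 41.7 mm and 7.16 degrees, less where a joint would pass 70% of its speed; a pose out of reach is approached as far as the arm can. A call with a gripper value outside its range is refused whole. The fingers move at their own pace and stop on an object; "squeeze" is the grip in N (left out, the last holds). Time passes only in rows, so rows that do not move let the fingers close. It gives the time, the measured TCP pose, the force and the opening at its end, in the units of the state.
- r.get_state(): the state, without advancing time (a new reading comes with each control period).
- r.capture(name): name is "scene" or "top"; returns a dict with "image" (420x560x3 uint8, red, green, blue), "vfov" (degrees; the focal length in pixels is half the picture's height over the tangent of half this angle, whatever the lens; pixels are square), "cx", "cy" (the principal point, pixels), "D" ([k1, k2, p1, p2, k3] as OpenCV has them; the pictures are not rectified), "R" (3x3) and "t" (3): a world point X has camera coordinates R X + t. Camera axes: x right, y down, z forward; pixel columns grow to the right and rows downward; lengths in m; the calibration is good to about 2 mm. A picture is of the moment at which its call begins. There is no depth.
- r.close_job(): hands the job in, once; it reports no verdict.
The state is a dict: "time_s": time; "joints": joint angles; "qd": joint speeds; "joint_torque": joint torques, N m; "tcp_pos": TCP position; "eef_rot": TCP orientation; "contact_force": force on the tool from outside, world axes, zero at the start; "moment": the same for the moment, N m; "gripper_width": finger opening in m.
Only numpy, scipy, OpenCV 4.12 (cv2) and the standard library are available. Lean on these libraries where they do the work, as an engineer would, in place of code of your own. Each camera call takes 0.05 s, during which the arm holds its last target.

## Working session

There is one attempt and no reset: what is moved stays moved. The work goes in short steps, Python scripts to look and compute and a tool call to move; the robot and the scene stay as the last step left them, time stands still between calls to the robot, and variables do not carry over. Pictures are saved under pics/ and viewed, and the job is handed in when it is done.

Besides the shell and the picture viewer there is one more tool, called after "Emit:" as name(argument=value, ...), one argument or row to a line, values as JSON. jog_arm: Moves the arm, as the interface text tells. Its arguments: {"type":"object","properties":{"steps":{"type":"array","items":{"type":"array","items":{"type":"number"}}},"squeeze":{"type":"number"}},"required":["steps"]}

```bash
mkdir -p pics; ls; python3 - <<'E'
from plant import r
import cv2,numpy as np
s=r.get_state()
for k,v in s.items(): print(k,np.round(v,4))
for n in ["scene","top"]:
    c=r.capture(n)
    cv2.imwrite(f"pics/{n}0.png",c["image"][:,:,::-1])
    print(n,c["vfov"],c["cx"],c["cy"],c["D"],np.round(c["R"],4).tolist(),np.round(c["t"],4))
E
```

```text
pics
time_s 0.0
joints [ 9.25361e+01  2.05940e+01  6.33200e-01 -2.07000e-02 -7.01344e+01
 -1.65063e+01]
qd [-0.0338  0.0288 -0.0155 -0.0397  0.0832  0.0732]
joint_torque [ 9.00000e-04 -5.82716e+01  2.93061e+01  6.99710e+00  7.20000e-03
 -2.00000e-04]
tcp_pos [0.1629 0.6546 0.2446]
eef_rot [-8.999160e+01 -9.670000e-02 -1.039772e+02]
contact_force [-0.4511  0.7677 -0.5954]
moment [-0.0359 -0.0088 -0.0175]
gripper_width 0.0877
scene 57.39956813682025 276.5892982076457 216.94577609372058 [-0.01147336  0.          0.          0.          0.        ] [[-0.8626, 0.5057, -0.0114], [0.3078, 0.507, -0.8051], [-0.4014, -0.698, -0.593]] [4.1730e-01 3.0000e-04 1.2994e+00]
top 45.48748711071677 290.5387133152146 210.2151321360772 [0.00948756 0.         0.         0.         0.        ] [[-0.0184, -0.9998, 0.0094], [-0.9963, 0.0176, -0.0845], [0.0843, -0.0109, -0.9964]] [-0.0409  0.5038  1.6667]
```

View pics/scene0.png

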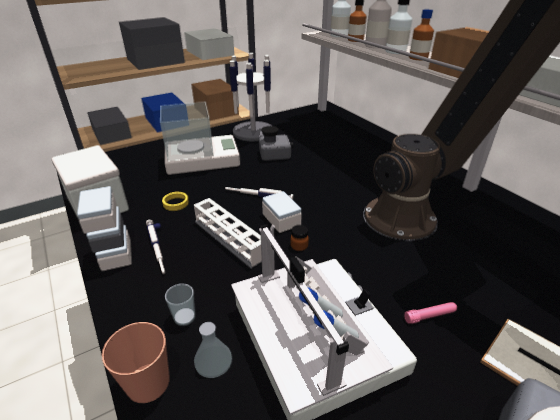

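View pics/top0.png

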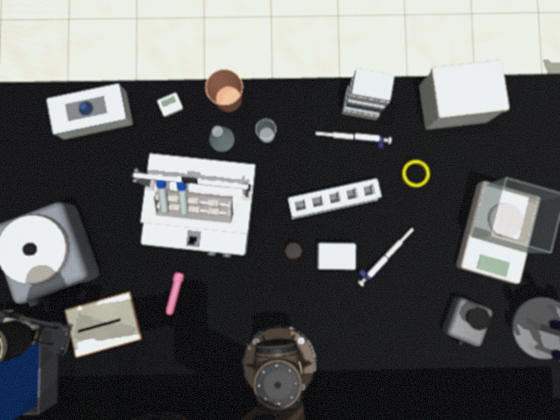

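```bash
cat > h.py <<'E'
from plant import r
import cv2,numpy as np
from scipy.optimize import least_squares
from scipy.spatial.transform import Rotation as Ro
def cap(n):
    c=r.capture(n); f=210/np.tan(np.radians(c["vfov"]/2))
    c["K"]=np.array([[f,0,c["cx"]],[0,f,c["cy"]],[0,0,1]]);c["R"]=np.array(c["R"]);c["t"]=np.array(c["t"]);c["D"]=np.array(c["D"]);return c
def proj(c,X):
    X=np.atleast_2d(np.asarray(X,float))
    return cv2.projectPoints(X,cv2.Rodrigues(c["R"])[0],c["t"],c["K"],c["D"])[0].reshape(-1,2)
def ray(c,uv):
    p=cv2.undistortPoints(np.array([[uv]],float),c["K"],c["D"]).reshape(2)
    d=c["R"].T@np.array([p[0],p[1],1]);o=-c["R"].T@c["t"];return o,d
def atz(c,uv,z):
    o,d=ray(c,uv);return o+d*(z-o[2])/d[2]
def tri(cs,uvs):
    A=np.zeros((3,3));b=np.zeros(3);L=[]
    for c,uv in zip(cs,uvs):
        o,d=ray(c,uv);d/=np.linalg.norm(d);P=np.eye(3)-np.outer(d,d);A+=P;b+=P@o;L.append((o,P))
    X=np.linalg.solve(A,b);return X,[float(np.linalg.norm(P@(X-o))) for o,P in L]
def crop(c,name,x0,y0,x1,y1,s):
    im=c["image"][y0:y1,x0:x1,::-1]
    im=cv2.resize(np.ascontiguousarray(im),None,fx=s,fy=s,interpolation=cv2.INTER_CUBIC)
    for x in range((x0+9)//10*10,x1,10):
        cv2.line(im,(int((x+.5-x0)*s),0),(int((x+.5-x0)*s),6 if x%50 else 14),(0,255,255),1)
        if x%20==0: cv2.putText(im,str(x),(int((x-x0)*s),24),0,.35,(0,255,255),1)
    for y in range((y0+9)//10*10,y1,10):
        cv2.line(im,(0,int((y+.5-y0)*s)),(6,int((y+.5-y0)*s)),(0,255,255),1)
        if y%20==0: cv2.putText(im,str(y),(8,int((y-y0)*s)+4),0,.35,(0,255,255),1)
    cv2.imwrite(f"pics/{name}.png",im)
E
python3 - <<'E'
from h import *
t=cap("top");s=cap("scene")
crop(t,"t1",125,140,265,260,5.5)
crop(t,"t2",280,170,390,225,7)
crop(s,"s1",225,220,415,415,3)
crop(s,"s2",185,190,285,270,7)
E
```

```text
(no output)
```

View pics/t1.png

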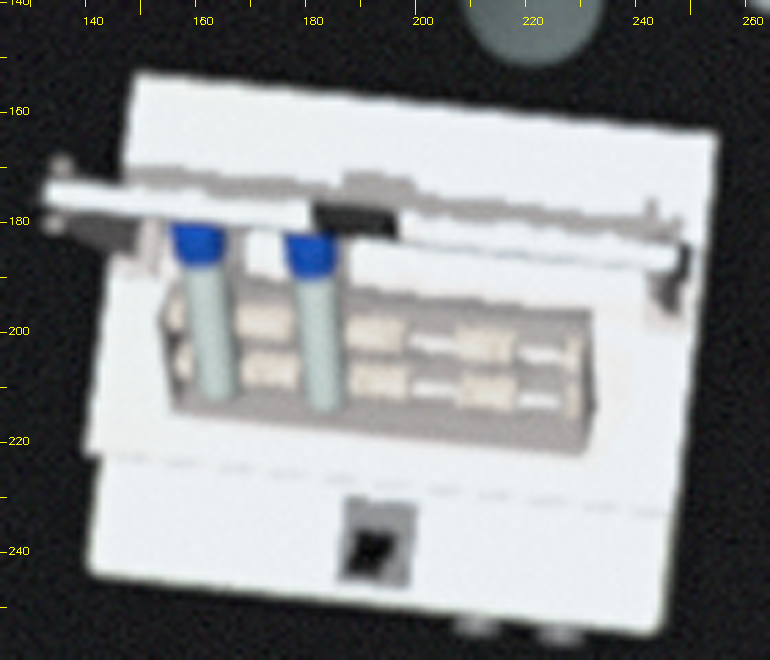

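View pics/s1.png

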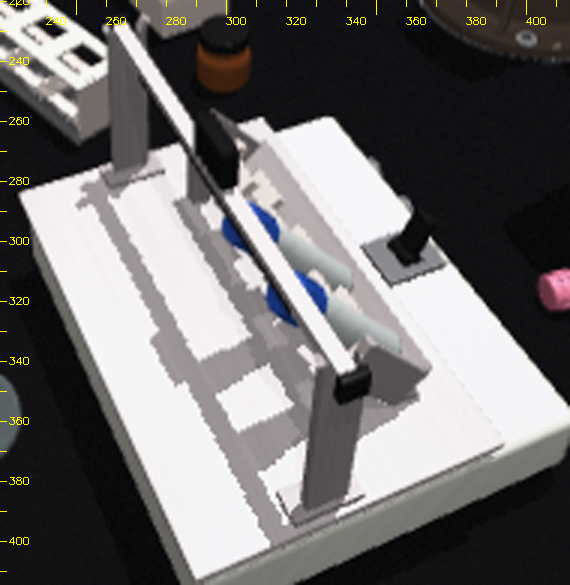

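View pics/t2.png

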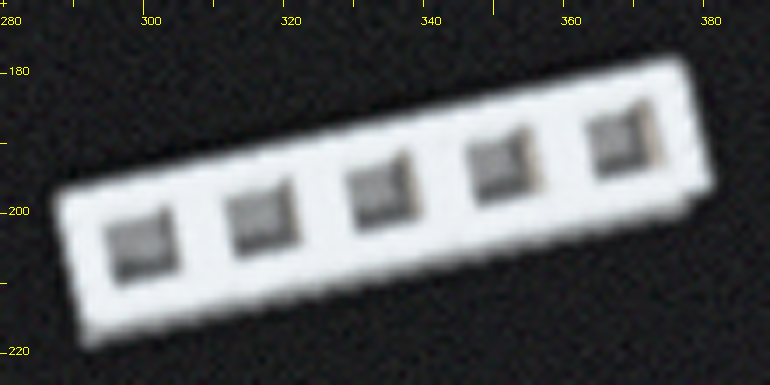

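View pics/s2.png

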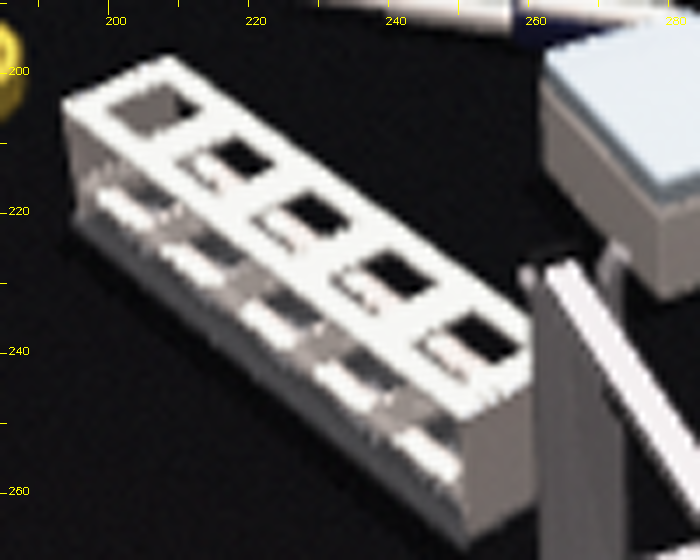

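```bash
python3 - <<'E'
from h import *
t=cap("top");s=cap("scene")
a=[]
crop(t,"t3",128,165,208,195,9)
crop(t,"t4",178,165,258,250,9)
crop(s,"s3",255,218,325,288,9)
crop(s,"s4",290,280,365,355,9)
E
```

```text
(no output)
```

View pics/t3.png

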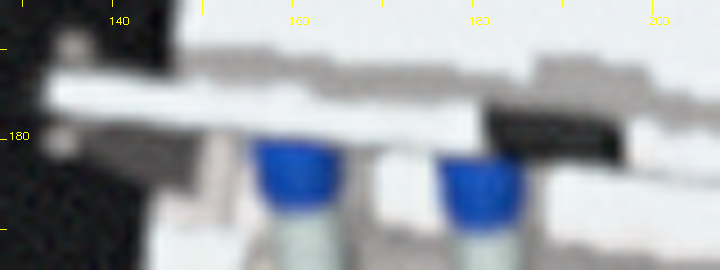

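View pics/t4.png

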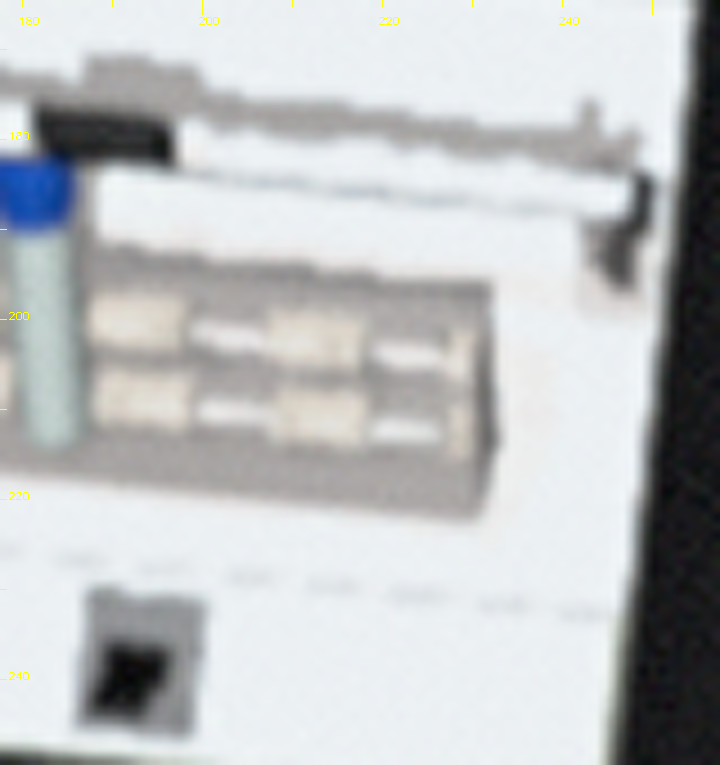

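View pics/s3.png

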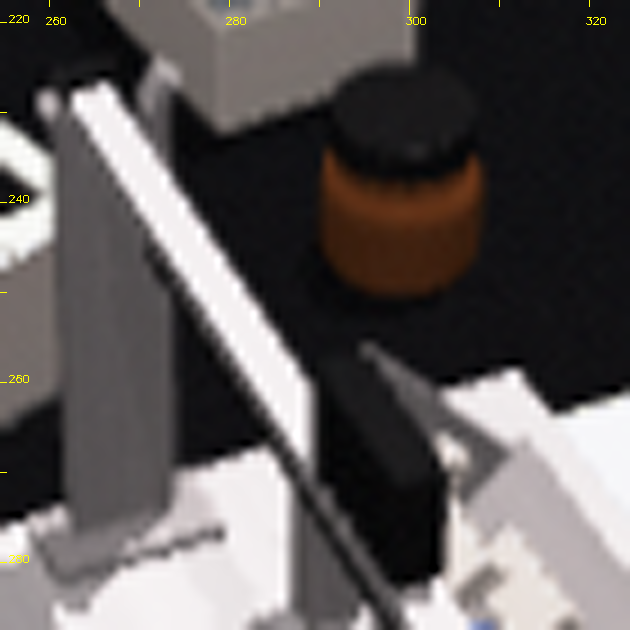

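View pics/s4.png

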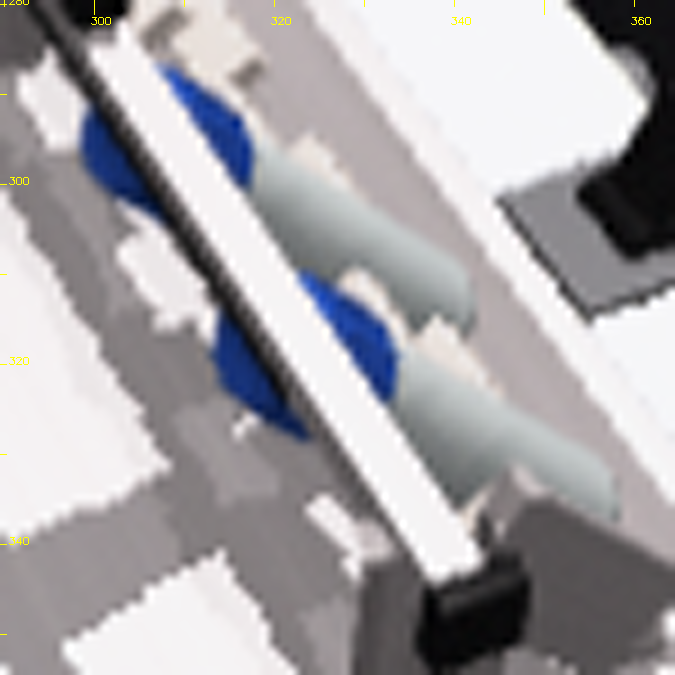

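```bash
python3 - <<'E'
from h import *
t=cap("top");s=cap("scene")
import pickle;pickle.dump((t,s),open('c0.pkl','wb'))
def T(n,a,b):
    X,e=tri([t,s],[a,b]);print(n,np.round(X,4),np.round(e,4));return X
L=T("barL",(132.2,174.9),(339.8,343))
R=T("barR",(247,186.5),(264,227.3))
T("right stop top outer back",(249.3,184.5),(261,223))
H=T("handle",(188.7,179.7),(296.8,263.5))
u=L-R;print("len",np.linalg.norm(u),"yaw",np.degrees(np.arctan2(-u[0],u[1])))
for z in (0.228,.234): print(atz(t,(132.2,174.9),z),atz(t,(247,186.5),z),atz(s,(339.8,343),z),atz(s,(264,227.3),z))
sw=T("sw",(192,239),(358,297))
# stand top corners z=.07: top view
tc=[(287.3,196.8),(376.6,177.2),(380.6,196.3),(291.8,218.2)]
sc=[(261,240),(209,197.2),(192.5,204),(250.5,249)]
for p in tc: print("standtop",np.round(atz(t,p,.07),4))
for p in [(300,205),(317,201),(334,197.3),(351.5,193.6),(368.5,190)]: print("hole",np.round(atz(t,p,.07),4))
for p in [(209,197.7),(192.8,204),(250.5,249)]: print("sc stand",np.round(atz(s,p,.07),4))
T("farL",(376.6,177.2),(192.8,204))
T("farR",(380.6,196.3),(207.5,197.7))
T("nearback",(287.3,196.8),(250.5,249))
E
```

```text
barL [0.6002 0.4156 0.2336] [0.0031 0.0031]
barR [0.5588 0.0789 0.234 ] [0.0014 0.0014]
right stop top outer back [0.5629 0.0716 0.2433] [0.0009 0.0009]
handle [0.5773 0.245  0.2635] [0.0012 0.0012]
len 0.3392409565226946 yaw -7.006032124253058
[0.59871897 0.41931877 0.228     ] [0.55832769 0.08005669 0.228     ] [0.5997502  0.41080475 0.228     ] [0.55640973 0.0711982  0.228     ]
[0.59775103 0.41748513 0.234     ] [0.55752398 0.07960252 0.234     ] [0.60283746 0.4139287  0.234     ] [0.55997194 0.0780438  0.234     ]
sw [0.4131 0.2653 0.0932] [0.0042 0.0042]
standtop [ 0.5432 -0.0397  0.07  ]
standtop [ 0.603  -0.3351  0.07  ]
standtop [ 0.5395 -0.3461  0.07  ]
standtop [ 0.4726 -0.0531  0.07  ]
hole [ 0.5154 -0.0808  0.07  ]
hole [ 0.5276 -0.1368  0.07  ]
hole [ 0.5389 -0.1929  0.07  ]
hole [ 0.5501 -0.2507  0.07  ]
hole [ 0.561 -0.307  0.07 ]
sc stand [ 0.5422 -0.3454  0.07  ]
sc stand [ 0.6019 -0.3382  0.07  ]
sc stand [ 0.5424 -0.0423  0.07  ]
farL [ 0.6028 -0.3347  0.0724] [0.0001 0.0001]
farR [ 0.5429 -0.348   0.0684] [0.0035 0.0035]
nearback [ 0.5432 -0.0398  0.0722] [0.0003 0.0003]
```

```bash
cat >> h.py <<'E'
def P2(pose,pts):
    x,y,a=pose;c,s=np.cos(a),np.sin(a);pts=np.atleast_2d(np.asarray(pts,float))
    return np.c_[x+c*pts[:,0]-s*pts[:,1],y+s*pts[:,0]+c*pts[:,1],pts[:,2]]
E
cat > fit.py <<'E'
from h import *
import pickle
t,s=pickle.load(open('c0.pkl','rb'))
# platform top z .088 : back corners ; tops: tube bottoms/caps ; bar ends at +-e with barx
obs=[(t,(148.8,153.3),'bl'),(t,(254.6,163.8),'br'),(s,(231.5,284),'br'),(s,(290.5,412.5),'bl')]
def pts(p):
    e,bx=p[3],p[4]
    return {'bl':(.145,.17,.088),'br':(.145,-.17,.088),'L':(bx,e,.234),'R':(bx,-e,.234)}
obs+=[(t,(132.2,174.9),'L'),(t,(247,186.5),'R'),(s,(339.8,343),'L'),(s,(264,227.3),'R')]
def res(p):
    d=pts(p);return np.concatenate([proj(c,P2(p[:3],[d[k]]))[0]-uv for c,uv,k in obs])
q=least_squares(res,[.55,.25,-.12,.17,.03])
print(np.round(q.x,4),np.degrees(q.x[2]));print(np.round(res(q.x).reshape(-1,2),1).tolist())
p=q.x
def tube(y): 
    b=np.array([-.06,y,.108]);d=np.array([np.sin(np.radians(40)),0,np.cos(np.radians(40))]);return b,b+d*.14,b+d*.112
for c,n,w in ((t,'ot',(125,140,265,260,5.5)),(s,'os',(225,220,415,415,3))):
    im=c["image"].copy()
    cc=dict(c);x0,y0,x1,y1,S=w
    big=cv2.resize(im[y0:y1,x0:x1,::-1],None,fx=S,fy=S,interpolation=cv2.INTER_CUBIC)
    def ln(A,B,col):
        a,b=proj(c,P2(p[:3],[A,B]));f=lambda v:tuple(int(round((v[i]+.5-(x0,y0)[i])*S)) for i in(0,1));cv2.line(big,f(a),f(b),col,1)
    for y in (.093,.031,-.031,-.093):
        b,e,m=tube(y);ln(b,m,(0,0,255));ln(m,e,(0,200,255))
    for z in (.234,.222):
        ln((p[4],.178,z),(p[4],-.178,z),(0,0,255))
    for i,z in((.145,.088),(-.145,.075)): ln((i,.17,z),(i,-.17,z),(0,255,0))
    cv2.imwrite(f'pics/{n}.png',big)
E
python3 fit.py
```

```text
[ 0.5277  0.2546 -0.1218  0.1687  0.0535] -6.981321402753935
[[1.0, -0.3], [-1.0, 0.1], [-0.2, 0.1], [-0.4, -1.5], [0.7, -1.2], [-0.4, -0.9], [1.3, 0.3], [0.4, 0.7]]
```

```bash
sleep 0
```

```text
(no output)
```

View pics/ot.png

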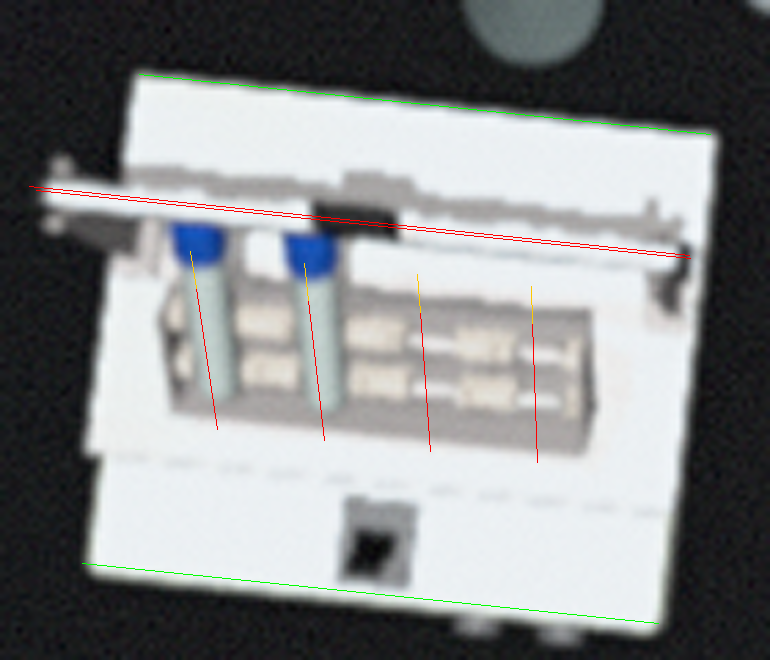

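View pics/os.png

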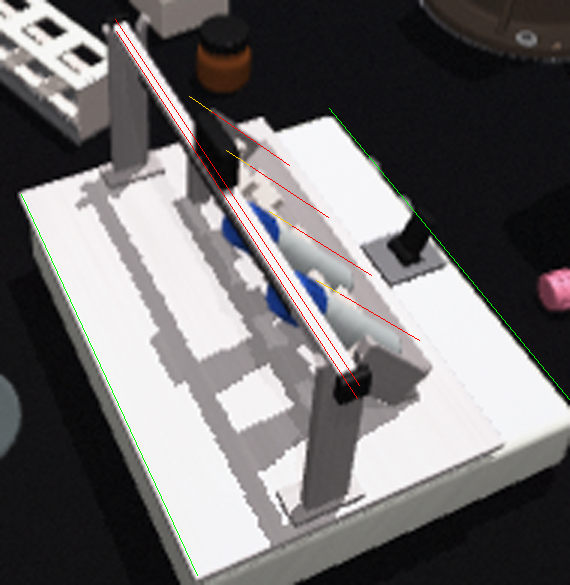

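```bash
cat > fit2.py <<'E'
from h import *
import pickle
t,s=pickle.load(open('c0.pkl','rb'))
d=np.array([np.sin(np.radians(40)),0,np.cos(np.radians(40))]);n=np.array([-d[2],0,d[0]])
def tb(y,a,o): return np.array([-.06,y,.108])+d*a+n*o
obs=[(t,(149,152.6),'bl'),(t,(255,163.3),'br'),(s,(231.8,284.8),'br'),(s,(290.5,412.2),'bl')]
obs+=[(t,(132.5,174.4),'L'),(t,(247.7,186.2),'R'),(s,(340.2,342.5),'L'),(s,(264.5,227.5),'R')]
obs+=[(t,(160.9,187.5),'jA'),(t,(181,189.9),'jB')]
def pts(p):
    e,bx,cx=p[3],p[4],p[5]
    return {'bl':(.145+cx,.17,.088),'br':(.145+cx,-.17,.088),'L':(bx,e,.234),'R':(bx,-e,.234),'jA':tb(.093,.112,.0145),'jB':tb(.031,.112,.0145)}
def res(p):
    D=pts(p);return np.concatenate([proj(c,P2(p[:3],[D[k]]))[0]-uv for c,uv,k in obs])
q=least_squares(res,[.55,.25,-.12,.17,.03,0])
print(np.round(q.x,4),np.degrees(q.x[2]));print(np.round(res(q.x).reshape(-1,2),1).tolist())
p=q.x; np.save('shaker.npy',p)
print("bar home",P2(p[:3],[(p[4],0,.228)]))
for y in (.093,.031): print("tube grip s=.122",P2(p[:3],[tb(y,.122,0)]))
for c,nm,w in ((t,'ot2',(125,140,265,260,5.5)),(s,'os2',(225,220,415,415,3))):
    im=c["image"].copy();x0,y0,x1,y1,S=w
    big=cv2.resize(im[y0:y1,x0:x1,::-1],None,fx=S,fy=S,interpolation=cv2.INTER_CUBIC)
    def ln(A,B,col):
        a,b=proj(c,P2(p[:3],[A,B]));f=lambda v:tuple(int(round((v[i]+.5-(x0,y0)[i])*S)) for i in(0,1));cv2.line(big,f(a),f(b),col,1)
    for y in (.093,.031,-.031):
        ln(tb(y,0,0),tb(y,.112,0),(0,0,255));ln(tb(y,.112,0),tb(y,.14,0),(0,200,255))
        for dy,r,col in((.0125,0,(255,0,255)),(-.0125,0,(255,0,255))): ln(tb(y+dy,0.0125,0),tb(y+dy,.14,0),col)
    ln((p[4],.178,.234),(p[4],-.178,.234),(0,0,255))
    cv2.imwrite(f'pics/{nm}.png',big)
E
python3 fit2.py
```

```text
[ 0.5508  0.2511 -0.1204  0.1687  0.0298 -0.0229] -6.899040931268407
[[0.9, 0.4], [-1.2, 0.4], [-0.8, -0.7], [-0.6, -1.4], [0.6, -0.5], [-0.8, -0.6], [1.0, 0.4], [-0.2, 0.3], [-0.9, 0.1], [-0.4, -0.2]]
bar home [[0.58043516 0.24747293 0.228     ]]
tube grip s=.122 [[0.58029106 0.34116866 0.20145742]]
tube grip s=.122 [[0.57284361 0.27961758 0.20145742]]
```

```bash
sleep 0
```

```text
(no output)
```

View pics/ot2.png

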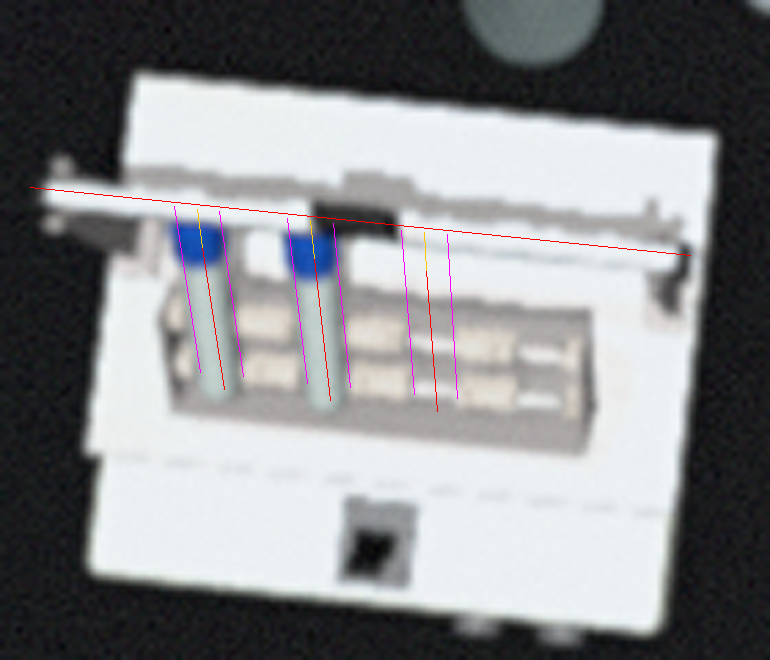

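View pics/os2.png

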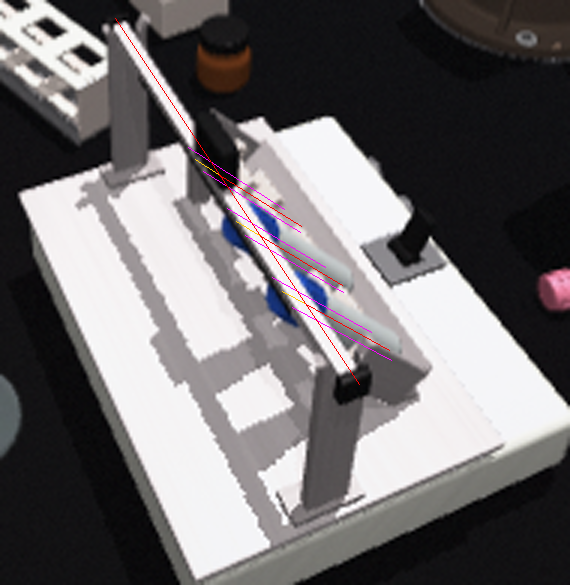

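```bash
python3 - <<'E'
from h import *
import pickle
t,s=pickle.load(open('c0.pkl','rb'));p=np.load('shaker.npy')
crop(s,"sw",345,280,375,320,16)
crop(t,"swt",180,225,210,250,20)
print(atz(t,(193.2,237.9),.075))
E
```

```text
[0.41396233 0.26763548 0.075     ]
```

```bash
sleep 0
```

```text
(no output)
```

View pics/sw.png

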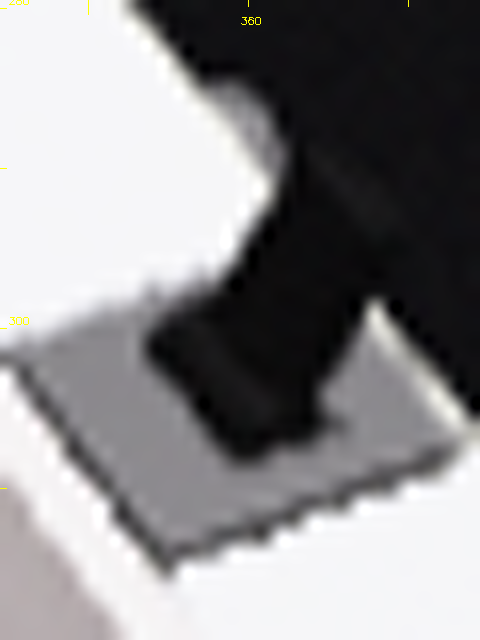

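View pics/swt.png

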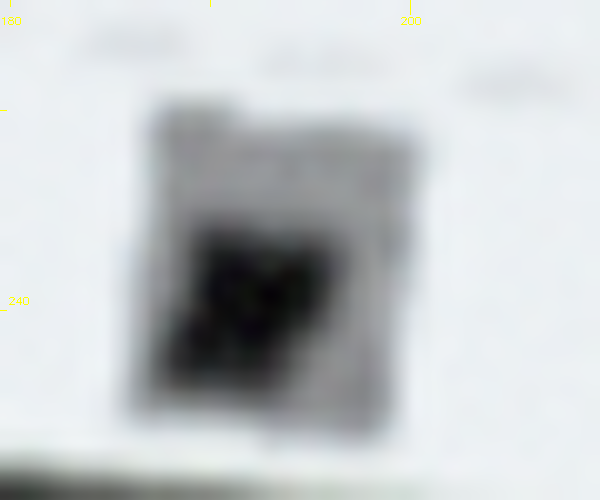

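Emit:
jog_arm(
  steps=[
    [1, 0, 0, 0, -7],
    [1, 0.029, 0, 0.02, 0],
    [1, 0.029, 0, 0.02, 0],
    [1, 0.029, 0, 0.02, 0],
    [1, 0.029, 0, 0.02, 0],
    [1, 0.029, 0, 0.02, 0],
    [1, 0.029, 0, 0.02, 0],
    [1, 0.029, 0, 0.02, 0],
    [1, 0.029, 0, 0.02, 0],
    [1, 0.029, 0, 0.02, 0],
    [1, 0.029, 0, 0.02, 0],
    [1, 0.029, 0, 0.02, 0],
  ],
  squeeze=20,
)

```text
time_s: 1.4
tcp_pos: [0.343, 0.3101, 0.2459]
eef_rot: [-90.0, 0.0, -96.9]
contact_force: [1.7, 0.3, 0.0]
gripper_width: 0.013
```

Emit:
jog_arm(
  steps=[
    [1, 0.033, 0, 0.02, 0],
    [1, 0, 0.03, 0, 0],
    [1, 0, 0.03, 0, 0],
    [1, 0, 0.03, 0, 0],
    [1, 0, 0.03, 0, 0],
    [1, 0, 0.011, 0, 0],
    [1, 0, 0, 0, 0],
    [1, 0, 0, 0, 0],
  ],
)

```text
time_s: 2.07
tcp_pos: [0.3586, 0.2764, 0.1146]
eef_rot: [-90.0, -0.1, -97.0]
contact_force: [0.3, 0.3, 0.6]
gripper_width: 0.0005
```

```bash
python3 - <<'E'
from h import *
t=cap("top");s=cap("scene")
crop(t,"swt2",140,150,290,300,5)
crop(s,"sws2",290,200,450,350,5)
E
```

View pics/swt2.png

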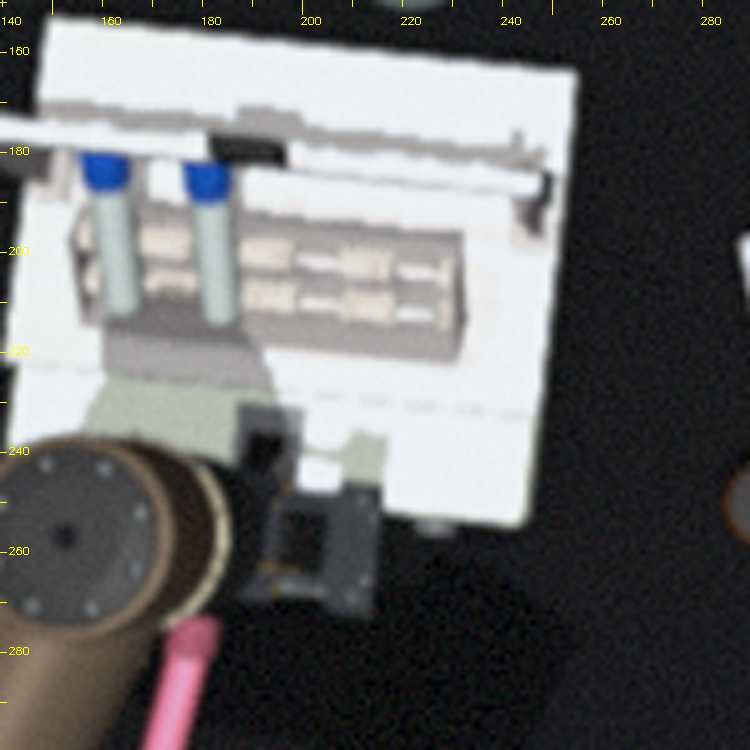

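View pics/sws2.png

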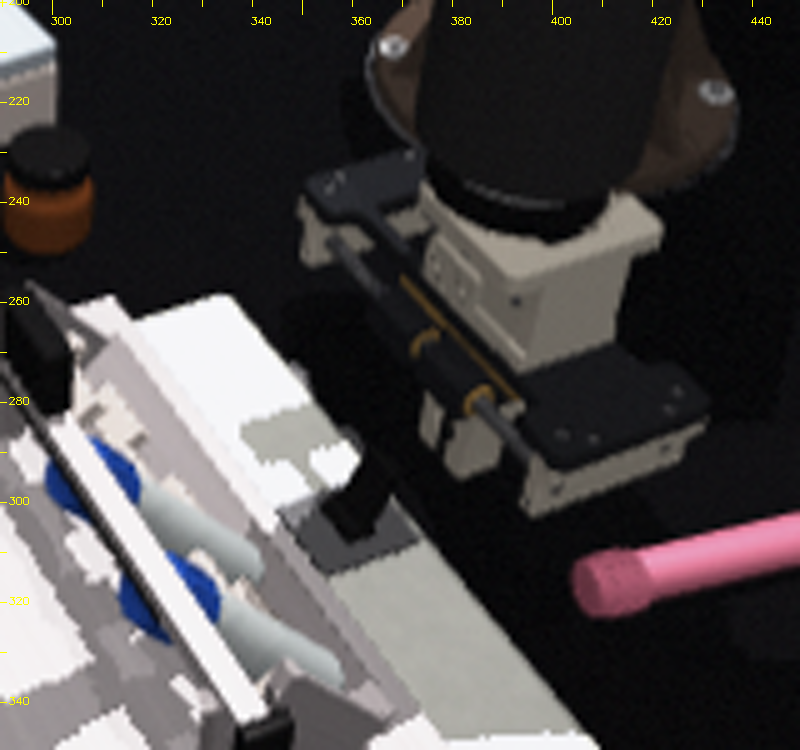

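Emit:
jog_arm(
  steps=[
    [1, 0, 0, 0.01, 0],
    [1, 0, 0, 0.01, 0],
    [1, 0, 0, 0.008, 0],
    [1, 0, 0, 0.007, 0],
    [1, 0, 0, 0.007, 0],
    [1, 0, 0, 0.006, 0],
    [1, 0, 0, 0.004, 0],
    [1, 0, 0, 0, 0],
  ],
)

```text
time_s: 2.83
tcp_pos: [0.4104, 0.27, 0.1142]
eef_rot: [-90.0, -0.0, -97.0]
contact_force: [-2.8, 2.1, 1.3]
gripper_width: 0.0006
```

Emit:
jog_arm(
  steps=[
    [1, 0, 0, 0.003, 0],
    [1, 0, 0, 0.003, 0],
    [1, 0, 0, 0, 0],
  ],
)

```text
time_s: 3.08
tcp_pos: [0.4116, 0.2697, 0.1139]
eef_rot: [-90.4, -0.0, -97.1]
contact_force: [-33.3, 11.2, 15.7]
gripper_width: 0.0009
```

Emit:
jog_arm(
  steps=[
    [1, 0, 0, -0.03, 0],
    [1, 0, -0.03, -0.03, 0],
    [0.5, 0, -0.04, 0, 0],
    [0.5, 0, -0.04, 0, 0],
    [0.5, 0, -0.04, 0, 0],
    [0.5, 0, -0.04, 0, 0],
    [0.5, 0, -0.02, 0, 0],
  ],
)

```text
time_s: 3.67
tcp_pos: [0.3582, 0.2774, 0.3295]
eef_rot: [-89.8, 0.3, -96.9]
contact_force: [-0.1, 1.0, 0.1]
gripper_width: 0.0284
```

```bash
python3 - <<'E'
from h import *
t=cap("top");s=cap("scene")
crop(t,"a1",125,140,285,280,5)
crop(s,"a2",290,230,420,340,6)
E
```

```text
(no output)
```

View pics/a2.png

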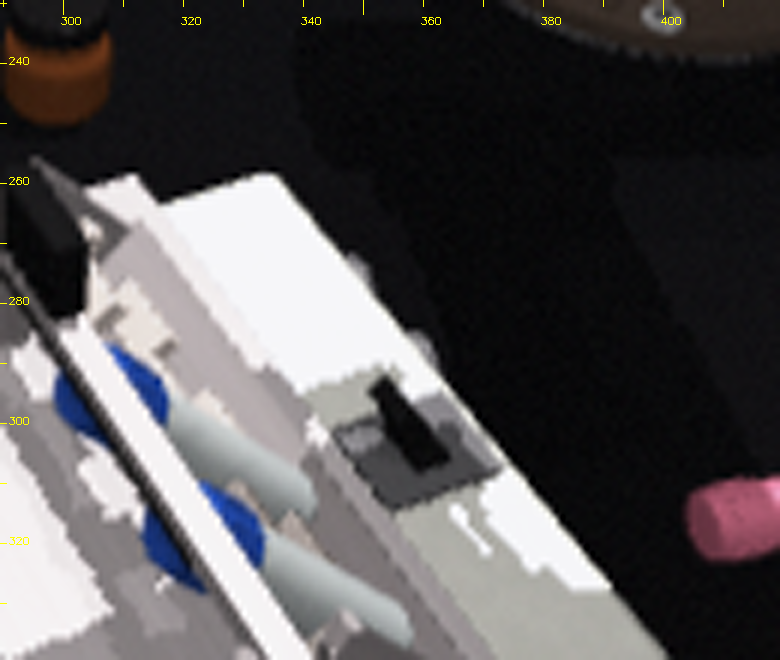

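View pics/a1.png

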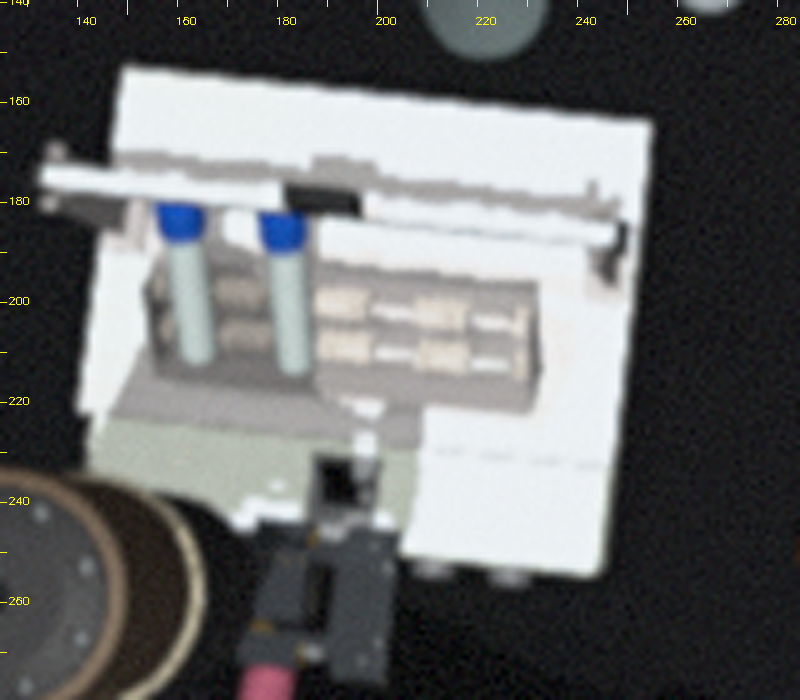

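Emit:
jog_arm(
  steps=[
    [0.5, 0.003, 0, 0.032, 0],
    [0.5, 0, 0, 0.032, 0],
    [0.5, 0, 0, 0.032, 0],
    [0.5, 0, 0, 0.032, 0],
    [0.5, 0, 0, 0.032, 0],
    [0.5, 0, 0, 0.032, 0],
    [0.5, 0, 0, 0.031, 0],
    [0.5, 0, 0, 0, -7],
    [0.5, 0, 0, 0, -7],
    [0.5, 0, 0, 0, -7],
    [0.5, 0, 0, 0, -7],
    [0.5, 0, 0, 0, -7],
  ],
)

```text
time_s: 4.77
tcp_pos: [0.5781, 0.2462, 0.3227]
eef_rot: [-90.1, -0.0, -61.6]
contact_force: [-0.7, -0.4, 0.7]
gripper_width: 0.0439
```

```bash
python3 -c "
from h import *
s=r.get_state();print(s['joints'],s['eef_rot'],s['tcp_pos'])"
```

```text
[ 4.08439783e+01  1.40887148e+01  1.55590394e+00  1.12233318e-02
 -7.75713846e+01  7.75045561e+01] [-9.00993573e+01 -3.32403793e-02 -6.16490112e+01] [0.57813195 0.24617596 0.32269956]
```

Emit:
jog_arm(
  steps=[
    [0.5, 0, 0, 0, -7],
    [0.5, 0, 0, 0, -7],
    [0.5, 0, 0, 0, -7],
    [0.5, 0, 0, 0, -7],
    [0.5, 0, 0, 0, -7],
    [0.5, 0, 0, 0, -7],
    [0.5, 0, 0, 0, -7],
    [0.5, 0, 0, 0, -6],
    [0.5, 0, 0, 0, 0],
  ],
)

```text
time_s: 5.52
tcp_pos: [0.578, 0.2463, 0.3229]
eef_rot: [-90.1, 0.1, -6.7]
contact_force: [1.0, 0.2, 0.6]
gripper_width: 0.0439
```

```bash
python3 - <<'E'
from h import *
t=cap("top");s=cap("scene")
crop(t,"b1",125,140,285,280,5)
crop(s,"b2",230,200,370,300,5.5)
E
```

```text
(no output)
```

View pics/b2.png

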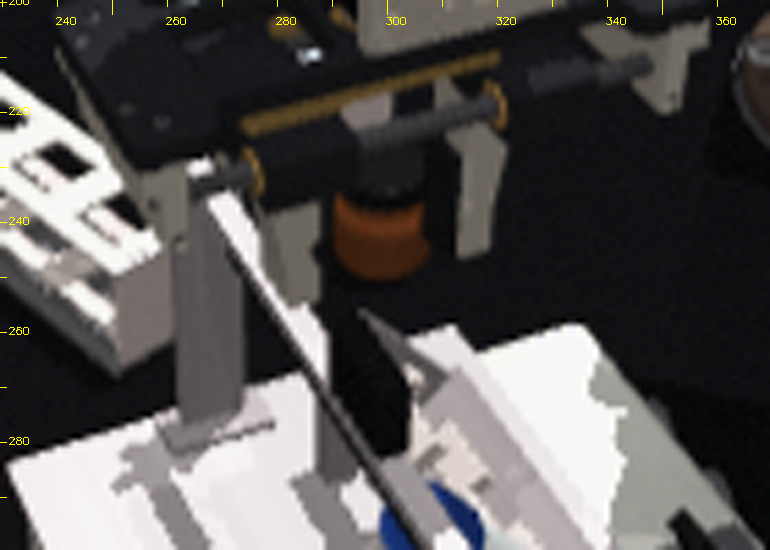

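View pics/b1.png

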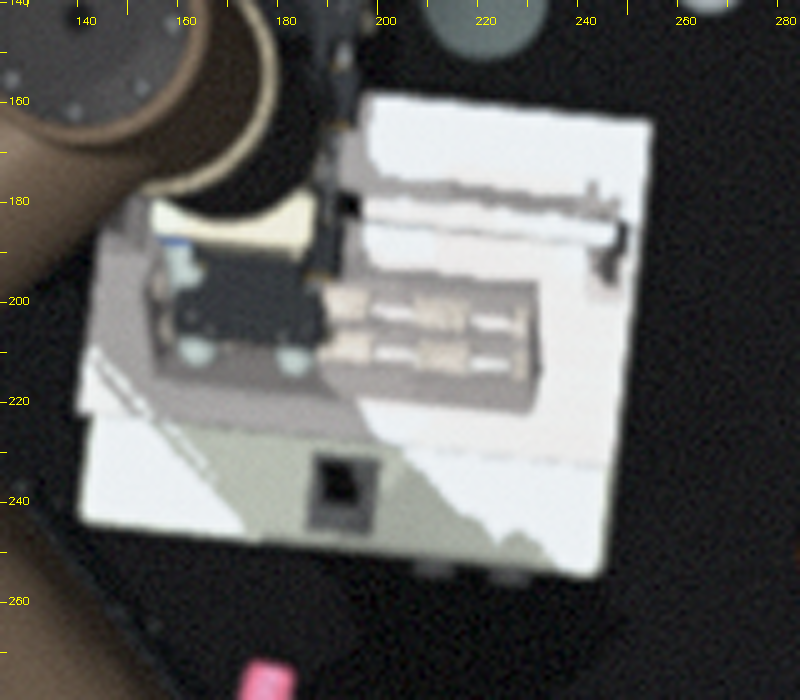

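Emit:
jog_arm(
  steps=[
    [0.5, 0.001, 0.02, 0, 0],
    [0.5, 0, 0.02, 0, 0],
    [0.5, 0, 0.015, 0, 0],
    [0.5, 0, 0.01, 0, 0],
    [0.5, 0, 0, 0, 0],
    [0.5, 0, 0, 0, 0],
  ],
)

```text
time_s: 6.12
tcp_pos: [0.5791, 0.2464, 0.2589]
eef_rot: [-90.0, 0.0, -7.0]
contact_force: [0.4, -0.6, 0.4]
gripper_width: 0.044
```

```bash
python3 - <<'E'
from h import *
s=cap("scene")
crop(s,"b3",230,200,370,300,5.5)
E
```

```text
(no output)
```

View pics/b3.png

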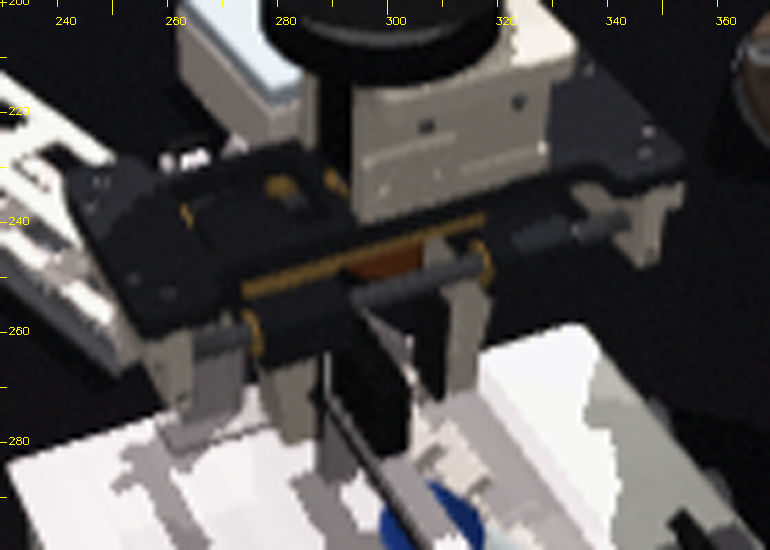

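Emit:
jog_arm(
  steps=[
    [0.6, 0, 0.003, 0, 0],
    [1, 0, 0, 0, 0],
    [1, 0, 0, 0, 0],
    [1, 0, 0, 0, 0],
    [1, 0, 0, 0, 0],
    [1, 0, 0, 0, 0],
    [1, 0, 0, 0, 0],
  ],
  squeeze=40,
)

```text
time_s: 6.75
tcp_pos: [0.5792, 0.2466, 0.2564]
eef_rot: [-90.0, -0.0, -7.0]
contact_force: [-0.4, 0.3, 2.1]
gripper_width: 0.0136
```

Emit:
jog_arm(
  steps=[
    [1, 0, -0.01, 0, 0],
    [1, 0, -0.01, 0, 0],
    [1, 0, -0.01, 0, 0],
    [1, 0, -0.01, 0, 0],
    [1, 0, -0.02, 0, 0],
    [1, 0, -0.03, 0, 0],
    [1, 0, 0, 0, 0],
  ],
)

```text
time_s: 7.33
tcp_pos: [0.581, 0.247, 0.3534]
eef_rot: [-89.7, -0.5, -6.9]
contact_force: [0.4, 0.3, 0.2]
gripper_width: 0.014
```

```bash
python3 - <<'E'
from h import *
import pickle
t=cap("top");s=cap("scene")
cv2.imwrite("pics/c2.png",s["image"][:,:,::-1]);cv2.imwrite("pics/c1.png",t["image"][:,:,::-1])
t0,s0=pickle.load(open('c0.pkl','rb'))
crop(t0,"c3",30,70,160,300,2.6)
for uv in [(117,195),(117,140),(117,250),(97,275),(75,205),(62,205),(132,125),(125,137),(142,244),(148,152)]: print(uv,np.round(atz(t0,uv,0),3))
E
```

```text
(117, 195) [0.567 0.54  0.   ]
(117, 140) [0.758 0.542 0.   ]
(117, 250) [0.38  0.538 0.   ]
(97, 275) [0.298 0.604 0.   ]
(75, 205) [0.535 0.681 0.   ]
(62, 205) [0.536 0.725 0.   ]
(132, 125) [0.809 0.491 0.   ]
(125, 137) [0.768 0.515 0.   ]
(142, 244) [0.399 0.454 0.   ]
(148, 152) [0.714 0.436 0.   ]
```

View pics/c1.png

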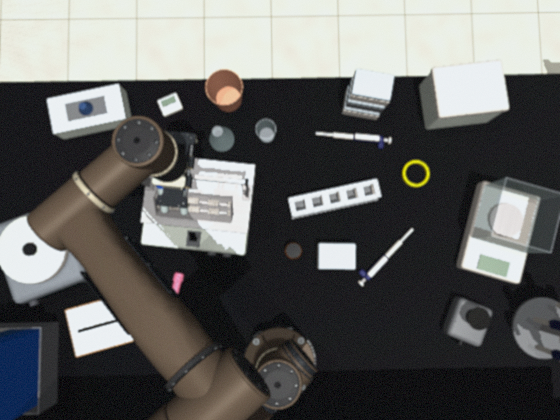

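View pics/c2.png

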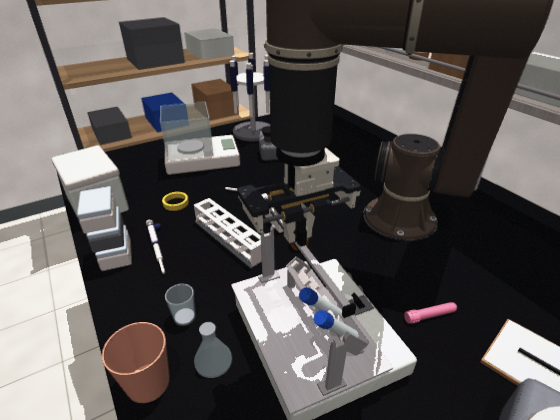

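View pics/c3.png

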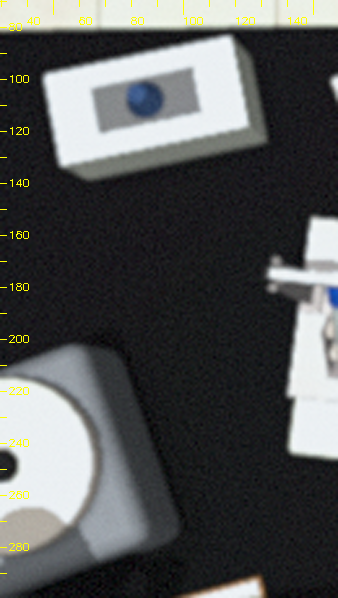

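Emit:
jog_arm(
  steps=[
    [1, -0.004, 0, 0.033, 0],
    [1, -0.004, 0, 0.033, 0],
    [1, -0.004, 0, 0.033, 0],
    [1, -0.004, 0, 0.033, 0],
    [1, -0.004, 0, 0.033, 0],
    [1, -0.004, 0, 0.033, 0],
    [1, -0.004, 0, 0.033, 0],
    [1, -0.004, 0, 0.033, 0],
    [1, -0.005, 0, 0.032, 0],
    [1, 0, 0, 0, 7],
    [1, 0, 0, 0, 7],
    [1, 0, 0, 0, 7],
  ],
)

```text
time_s: 8.43
tcp_pos: [0.5776, 0.5457, 0.3438]
eef_rot: [-90.2, 0.0, -28.3]
contact_force: [0.8, -1.2, -1.8]
gripper_width: 0.0137
```

Emit:
jog_arm(
  steps=[
    [1, 0, 0, 0, 7],
    [1, 0, 0, 0, 7],
    [1, 0, 0, 0, 7],
    [1, 0, 0, 0, 7],
    [1, 0, 0, 0, 7],
    [1, 0, 0, 0, 7],
    [1, 0, 0, 0, 7],
    [1, 0, 0, 0, 7],
    [1, 0, 0, 0, 7],
    [1, 0, 0, 0, 6],
    [1, 0, 0, 0, 0],
  ],
)

```text
time_s: 9.35
tcp_pos: [0.5779, 0.5447, 0.3449]
eef_rot: [-90.1, -0.1, -97.2]
contact_force: [0.2, -0.5, -1.5]
gripper_width: 0.0135
```

```bash
python3 - <<'E'
from h import *
t=cap("top");s=cap("scene")
cv2.imwrite("pics/d2.png",s["image"][:,:,::-1]);cv2.imwrite("pics/d1.png",t["image"][:,:,::-1])
E
```

```text
(no output)
```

View pics/d1.png

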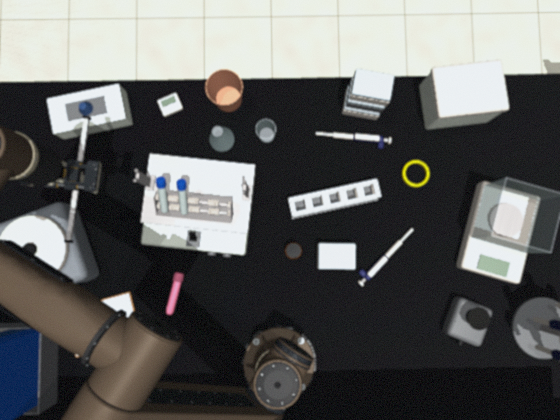

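View pics/d2.png

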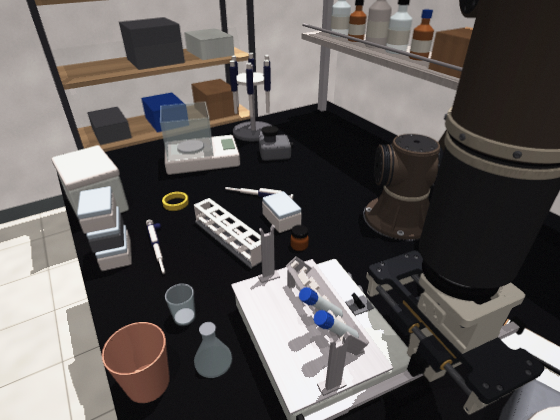

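Emit:
jog_arm(
  steps=[
    [1, 0, 0.03, 0, 0],
    [1, 0, 0.03, 0, 0],
    [1, 0, 0.03, 0, 0],
    [1, 0, 0.03, 0, 0],
    [1, 0, 0.03, 0, 0],
    [1, 0, 0.03, 0, 0],
    [1, 0, 0.03, 0, 0],
    [1, 0, 0.03, 0, 0],
    [1, 0, 0.03, 0, 0],
    [1, 0, 0, 0, 0],
  ],
)

```text
time_s: 10.28
tcp_pos: [0.5751, 0.5415, 0.0677]
eef_rot: [-90.4, -0.5, -96.9]
contact_force: [-2.0, -2.3, -5.1]
gripper_width: 0.0139
```

```bash
python3 - <<'E'
from h import *
t=cap("top");s=cap("scene")
cv2.imwrite("pics/e2.png",s["image"][:,:,::-1]);crop(t,"e1",40,90,190,290,4)
E
```

```text
(no output)
```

View pics/e1.png

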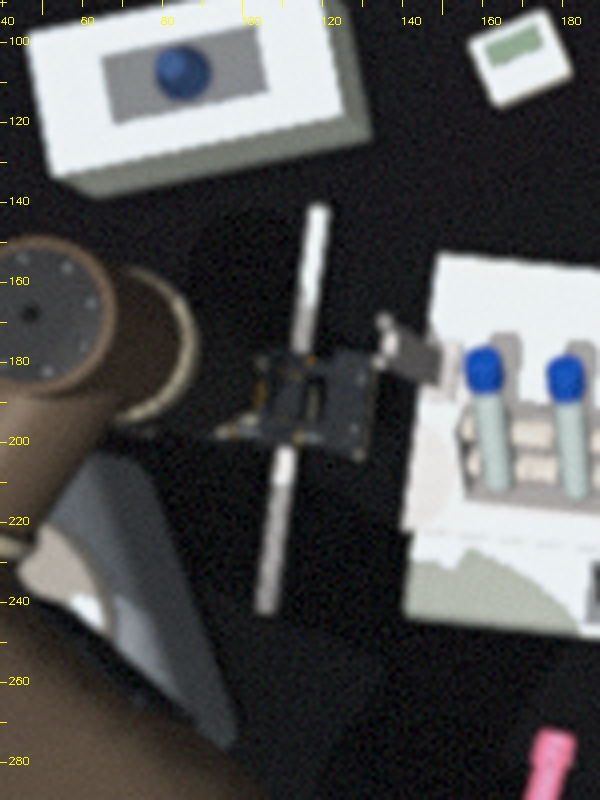

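View pics/e2.png

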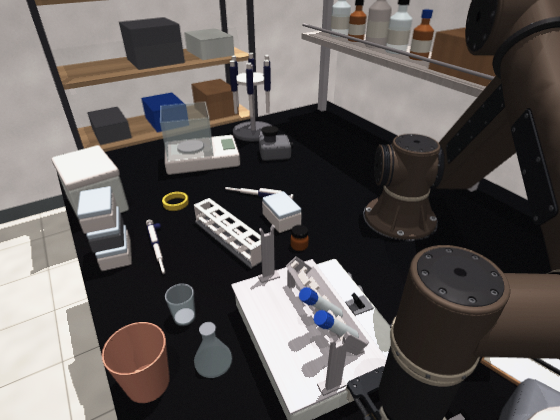

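Emit:
jog_arm(
  steps=[
    [1, 0, 0.008, 0, 0],
    [1, 0, 0.008, 0, 0],
    [1, 0, 0.005, 0, 0],
    [1, 0, 0.004, 0, 0],
    [1, 0, 0.002, 0, 0],
    [1, 0, 0, 0, 0],
  ],
)

```text
time_s: 10.88
tcp_pos: [0.5781, 0.5446, 0.0486]
eef_rot: [-90.0, -0.0, -97.0]
contact_force: [-0.0, -0.1, -1.8]
gripper_width: 0.0138
```

Emit:
jog_arm(
  steps=[
    [1, 0, 0.004, 0, 0],
    [1, 0, 0.003, 0, 0],
    [1, 0, 0.002, 0, 0],
    [1, 0, 0, 0, 0],
  ],
)

```text
time_s: 11.22
tcp_pos: [0.5779, 0.5445, 0.0393]
eef_rot: [-90.0, -0.0, -97.0]
contact_force: [-0.7, -0.2, -2.4]
gripper_width: 0.0138
```

Emit:
jog_arm(
  steps=[
    [1, 0, 0.001, 0, 0],
    [1, 0, 0.001, 0, 0],
    [1, 0, 0, 0, 0],
  ],
)

```text
time_s: 11.47
tcp_pos: [0.5783, 0.545, 0.0385]
eef_rot: [-90.0, 0.0, -97.0]
contact_force: [-1.0, -0.3, 0.1]
gripper_width: 0.0139
```

Emit:
jog_arm(
  steps=[
    [0.75, 0, 0, 0, 0],
    [0.6, 0, 0, 0, 0],
    [0.6, 0, 0, 0, 0],
    [0.6, 0, -0.02, 0, 0],
    [0.6, 0, -0.04, 0, 0],
    [0.6, 0, -0.04, 0, 0],
    [0.6, 0, -0.04, 0, 0],
    [0.6, 0, -0.04, 0, 0],
    [0.6, 0, -0.04, 0, 0],
    [0.6, 0, -0.04, 0, 0],
    [0.6, 0, -0.02, 0, 0],
  ],
)

```text
time_s: 12.38
tcp_pos: [0.5792, 0.5452, 0.3253]
eef_rot: [-89.7, 0.4, -97.0]
contact_force: [0.5, -0.5, 1.1]
gripper_width: 0.0349
```

```bash
python3 - <<'E'
from h import *
t=cap("top");s=cap("scene")
cv2.imwrite("pics/f2.png",s["image"][:,:,::-1]);crop(t,"f1",90,120,390,290,2.6)
E
```

```text
(no output)
```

View pics/f1.png

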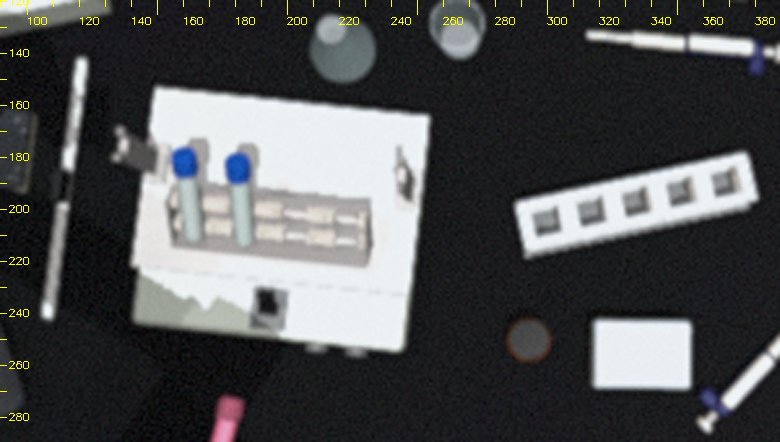

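View pics/f2.png

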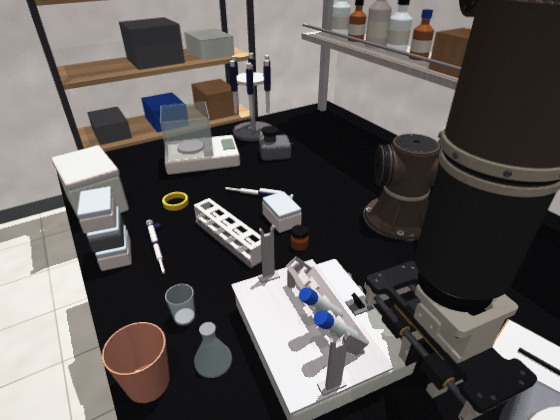

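```bash
python3 - <<'E'
from h import *
import pickle
t=cap("top");s=cap("scene");pickle.dump((t,s),open('c1.pkl','wb'))
crop(t,"g1",140,165,210,225,10)
crop(s,"g2",285,270,370,350,9)
E
```

```text
(no output)
```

View pics/g1.png

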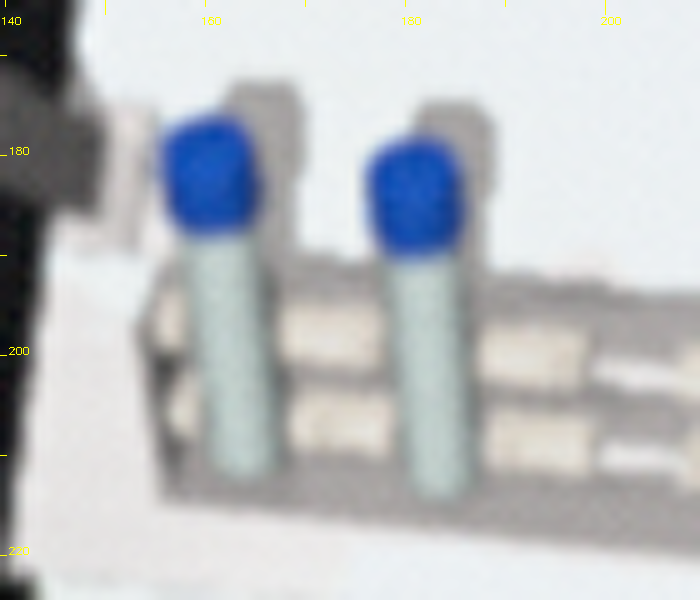

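View pics/g2.png

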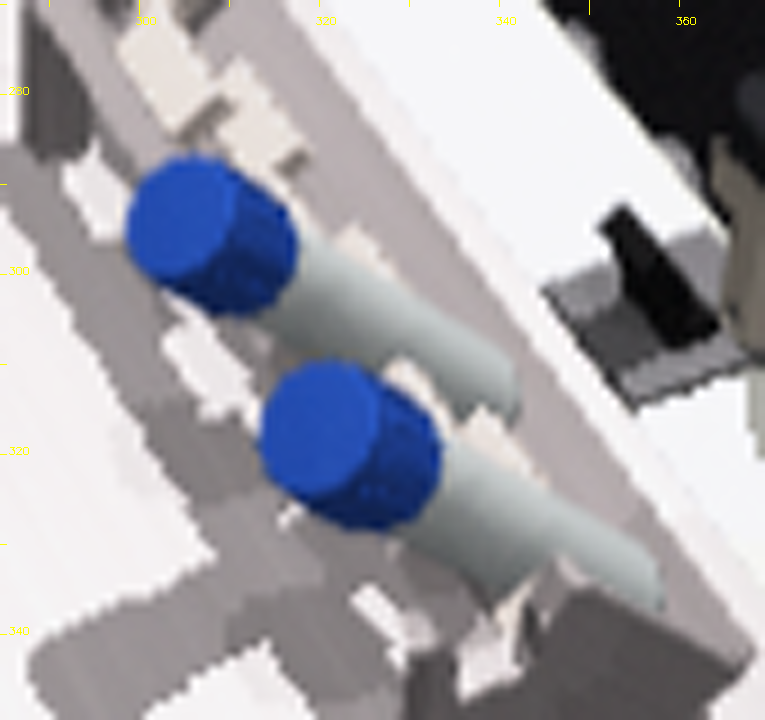

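```bash
python3 - <<'E'
from h import *
import pickle
t,s=pickle.load(open('c1.pkl','rb'));p=np.load('shaker.npy')
d=np.array([np.sin(np.radians(40)),0,np.cos(np.radians(40))])
for n,a,b,y in(("A",(160.6,182.2),(323.6,319.2),.093),("B",(181,184.1),(308.1,295.9),.031)):
    # blob centroids by colour
    X,e=tri([t,s],[a,b]);print(n,np.round(X,4),np.round(e,4),"model",np.round(P2(p[:3],[np.array([-.06,y,.108])+d*.126])[0],4))
for c in(t,s):
    im=c["image"].astype(int);m=((im[...,2]>im[...,0]+60)&(im[...,2]>im[...,1]+50)).astype(np.uint8)
    n,l,st,ce=cv2.connectedComponentsWithStats(m);print([(st[i,4],np.round(ce[i],1)) for i in range(1,n) if st[i,4]>40 ])
E
```

```text
A [0.5798 0.3415 0.2021] [0.0006 0.0006] model [0.5828 0.3409 0.2045]
B [0.5728 0.2801 0.2029] [0.0006 0.0006] model [0.5754 0.2793 0.2045]
[(np.int32(89), array([160.3, 181.9])), (np.int32(93), array([181. , 184.3]))]
[(np.int32(389), array([160.7, 100.6])), (np.int32(215), array([307.7, 294.8])), (np.int32(259), array([323.2, 318.2]))]
```

Emit:
jog_arm(
  steps=[
    [0.52, 0.034, 0, 0.004, 0],
    [0.52, 0.034, 0, 0.004, 0],
    [0.52, 0.034, 0, 0.004, 0],
    [0.52, 0.034, 0, 0.004, 0],
    [0.52, 0.034, 0, 0.004, 0],
    [0.52, 0.032, 0, 0.005, 0],
    [0.52, 0, 0.02, 0, 0],
    [0.52, 0, 0.02, 0, 0],
    [0.52, 0, 0.02, 0, 0],
    [0.52, 0, 0, 0, 0],
  ],
  squeeze=15,
)

```text
time_s: 13.42
tcp_pos: [0.5762, 0.3394, 0.2521]
eef_rot: [-90.4, -0.3, -97.0]
contact_force: [-0.6, -0.6, -1.6]
gripper_width: 0.0418
```

```bash
python3 - <<'E'
from h import *
t=cap("top");s=cap("scene")
crop(t,"h1",120,150,220,230,7)
crop(s,"h2",260,220,400,360,5)
E
```

```text
(no output)
```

View pics/h1.png

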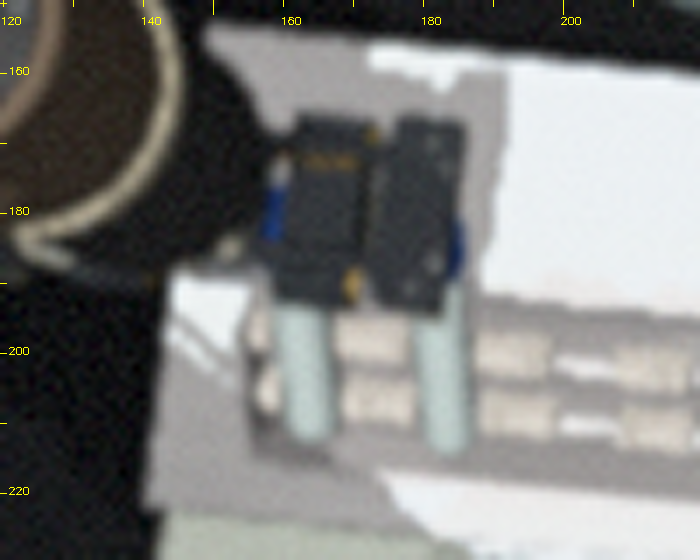

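View pics/h2.png

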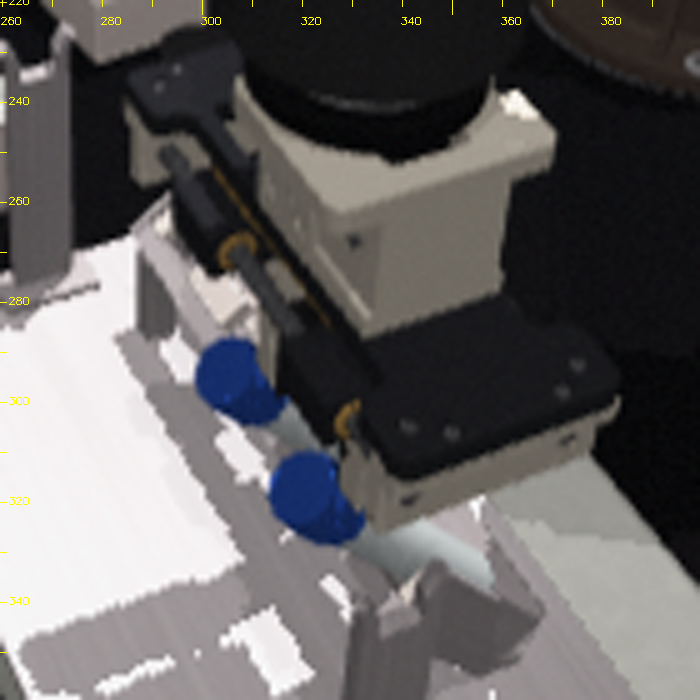

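Emit:
jog_arm(
  steps=[
    [0.52, 0, 0.01, 0, 0],
    [0.52, 0, 0, 0, 0],
    [0.52, 0, 0, 0, 0],
  ],
)

```text
time_s: 13.77
tcp_pos: [0.5784, 0.3414, 0.248]
eef_rot: [-90.0, -0.0, -97.0]
contact_force: [0.7, 0.3, 0.7]
gripper_width: 0.042
```

Emit:
jog_arm(
  steps=[
    [0.52, 0, 0.015, 0.001, 0],
    [0.52, 0, 0.015, 0, 0],
    [0.52, 0, 0.01, 0, 0],
    [0.52, 0, 0.0035, 0, 0],
    [0.52, 0, 0, 0, 0],
    [0.52, 0, 0, 0, 0],
  ],
)

```text
time_s: 14.27
tcp_pos: [0.5798, 0.3414, 0.2051]
eef_rot: [-90.0, 0.0, -97.0]
contact_force: [-0.1, -0.1, 1.1]
gripper_width: 0.0421
```

```bash
python3 - <<'E'
from h import *
s=cap("scene")
crop(s,"i2",260,220,400,360,5)
E
```

```text
(no output)
```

View pics/i2.png

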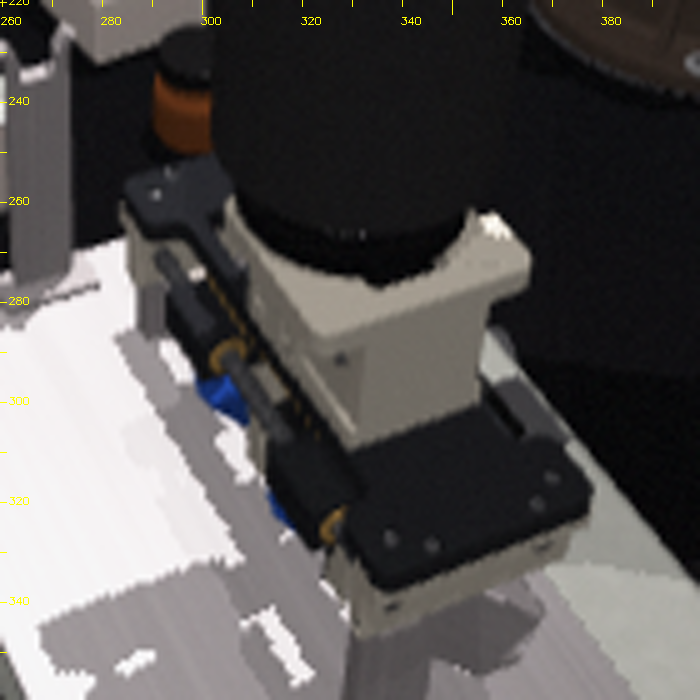

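Fingers straddle the cap without contact (no force); close gently.

Emit:
jog_arm(
  steps=[
    [0.6, 0, 0, 0, 0],
    [0.7, 0, 0, 0, 0],
    [0.8, 0, 0, 0, 0],
    [0.8, 0, 0, 0, 0],
    [0.8, 0, 0, 0, 0],
  ],
  squeeze=15,
)

```text
time_s: 14.73
tcp_pos: [0.5798, 0.3412, 0.205]
eef_rot: [-90.0, 0.0, -97.0]
contact_force: [-0.1, -0.1, 2.8]
gripper_width: 0.0283
```

Emit:
jog_arm(
  steps=[
    [0.8, 0, -0.01, 0, 0],
    [0.8, 0, -0.015, 0, 0],
    [0.8, 0, -0.02, 0, 0],
    [0.8, 0, -0.025, 0, 0],
    [0.8, 0, -0.025, 0, 0],
    [0.8, 0, -0.03, 0, 0],
    [0.8, 0, -0.03, 0, 0],
    [0.8, 0, -0.03, 0, 0],
    [0.8, 0, 0, 0, 0],
    [0.8, 0, 0, 0, 0],
  ],
)

```text
time_s: 15.57
tcp_pos: [0.5798, 0.3414, 0.3924]
eef_rot: [-89.8, 0.2, -97.0]
contact_force: [-0.1, -0.3, -1.6]
gripper_width: 0.0287
```

```bash
python3 - <<'E'
from h import *
t=cap("top");s=cap("scene")
crop(s,"j2",200,120,420,340,3.3)
crop(t,"j1",120,150,280,270,4.5)
E
```

```text
(no output)
```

View pics/j2.png

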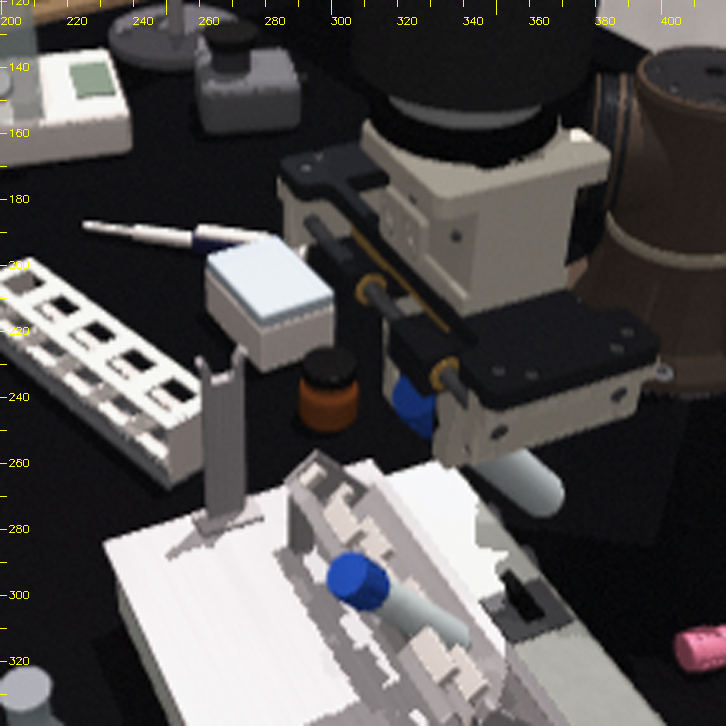

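View pics/j1.png

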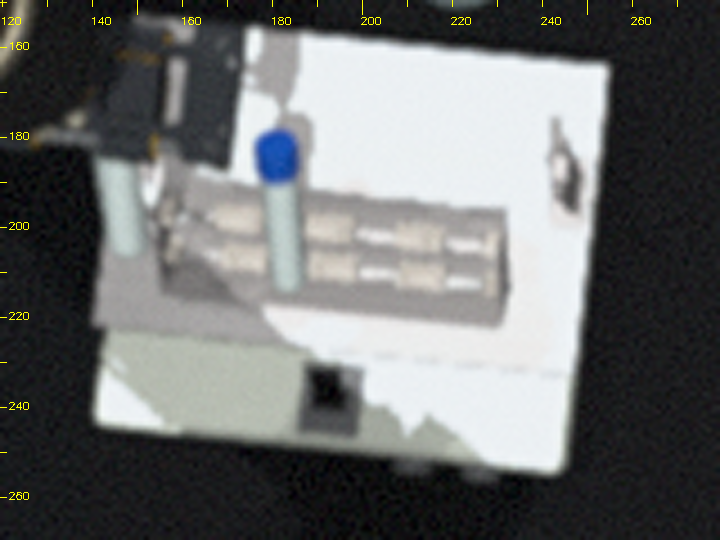

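Emit:
jog_arm(
  steps=[
    [0.8, 0.037, 0, 0.003, 0],
    [0.8, 0.037, 0, 0.003, 0],
    [0.8, 0.037, 0, 0.003, 0],
    [0.8, 0.037, 0, 0.003, 0],
    [0.8, 0.037, 0, 0.003, 0],
    [0.8, 0.037, 0, 0.003, 0],
    [0.8, 0.037, 0, 0.003, 0],
    [0.8, 0.037, 0, 0.003, 0],
    [0.8, 0.037, 0, 0.003, 0],
    [0.8, 0.037, 0, 0.003, 0],
    [0.8, 0.037, 0, 0.003, 0],
    [0.8, 0.037, 0, 0.003, 0],
  ],
)

```text
time_s: 16.67
tcp_pos: [0.5603, -0.1056, 0.3884]
eef_rot: [-90.1, -0.0, -97.0]
contact_force: [0.4, -0.9, -0.0]
gripper_width: 0.0286
```

Emit:
jog_arm(
  steps=[
    [0.8, 0.03, 0, 0.003, 0],
    [0.8, 0.03, 0, 0.003, -6],
    [0.8, 0.03, 0, 0, -6],
    [0.8, 0.03, 0, 0, -6],
    [0.8, 0.02, 0, 0, 0],
    [0.8, 0, 0, 0, 0],
    [0.8, 0, 0, 0, 0],
  ],
  squeeze=3,
)

```text
time_s: 17.25
tcp_pos: [0.5654, -0.2447, 0.3875]
eef_rot: [-90.2, 0.1, -79.1]
contact_force: [0.3, 0.4, -1.0]
gripper_width: 0.029
```

```bash
python3 - <<'E'
from h import *
t=cap("top");s=cap("scene")
import pickle;pickle.dump((t,s),open('c2.pkl','wb'))
crop(s,"k2",150,80,350,280,3.5)
crop(t,"k1",270,130,420,250,5)
E
```

```text
(no output)
```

View pics/k2.png

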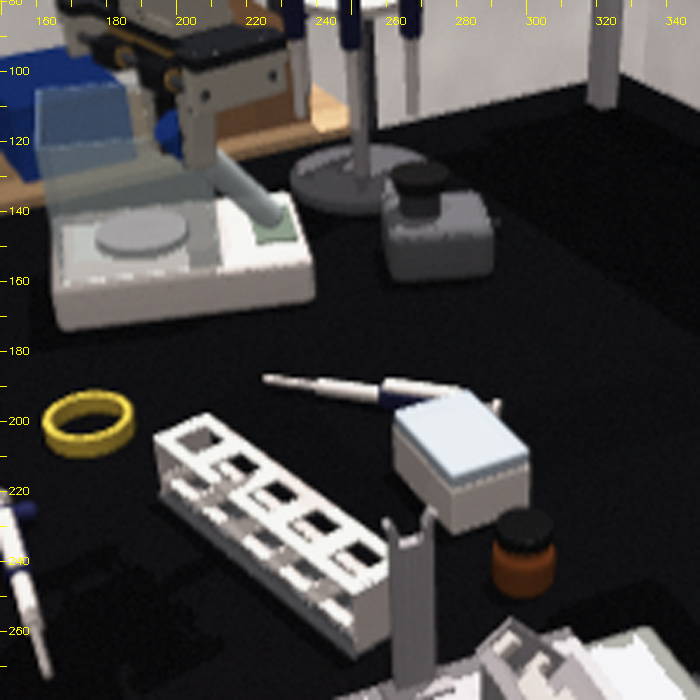

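View pics/k1.png

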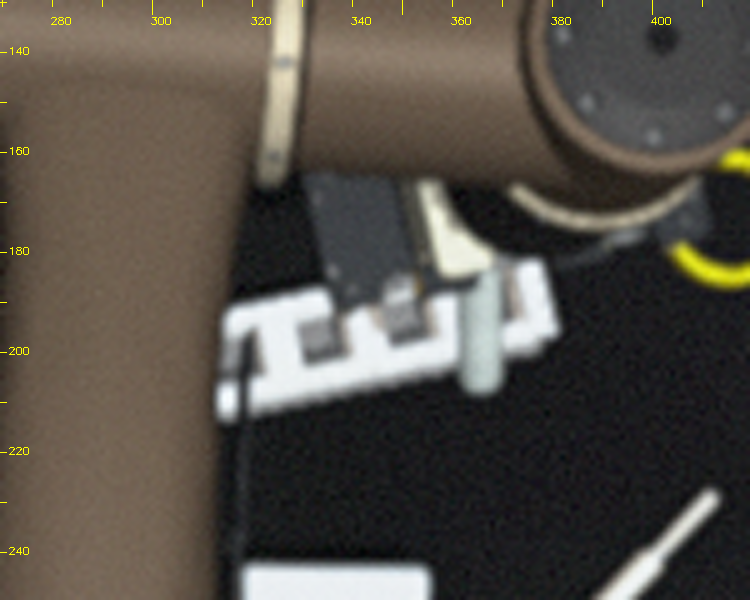

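Emit:
jog_arm(
  steps=[
    [0.8, 0.003, 0, 0.026, -0.5],
    [0.8, 0, 0, 0.026, 0],
    [0.8, 0, 0.03, 0, 0],
    [0.8, 0, 0.03, 0, 0],
    [0.8, 0, 0.03, 0, 0],
    [0.8, 0, 0.03, 0, 0],
    [0.8, 0, 0.03, 0, 0],
    [0.8, 0, 0.02, 0, 0],
    [0.8, 0, 0.01, 0, 0],
    [0.8, 0, 0, 0, 0],
    [0.8, 0, 0, 0, 0],
  ],
)

```text
time_s: 18.27
tcp_pos: [0.6179, -0.2361, 0.2102]
eef_rot: [-90.0, -0.0, -78.4]
contact_force: [-0.5, -0.2, -0.2]
gripper_width: 0.029
```

```bash
python3 - <<'E'
from h import *
t=cap("top");s=cap("scene")
import pickle;pickle.dump((t,s),open('c3.pkl','wb'))
crop(s,"l2",150,120,310,280,4.5)
crop(t,"l1",270,130,420,250,5)
print(r.get_state()['tcp_pos'])
E
```

```text
[ 0.61863617 -0.23639718  0.21161556]
```

View pics/l2.png

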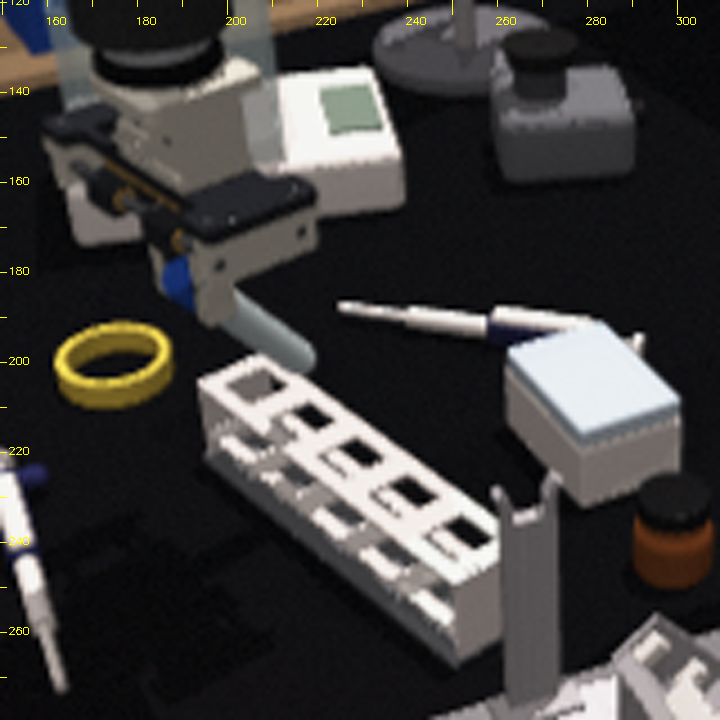

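View pics/l1.png

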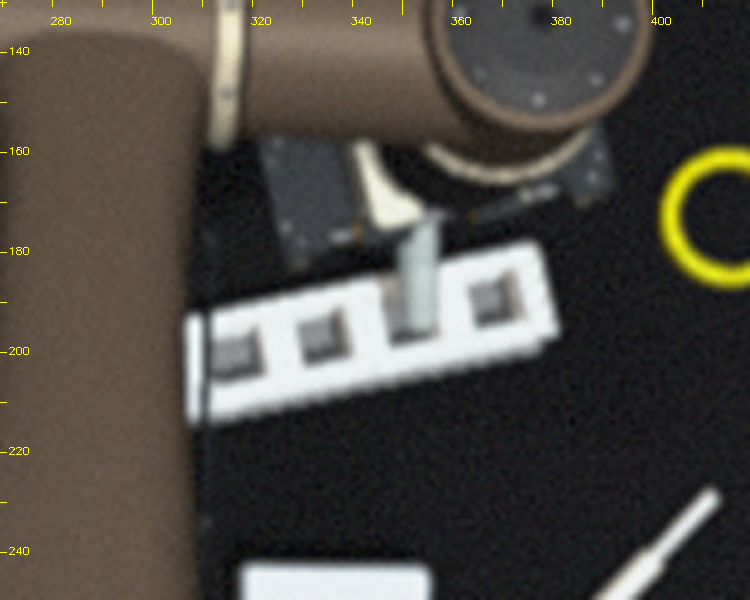

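```bash
python3 - <<'E'
from h import *
import pickle
t,s=pickle.load(open('c3.pkl','rb'))
T=np.array([.6186,-.2364,.2116]);e=np.array([np.cos(np.radians(11.6)),np.sin(np.radians(11.6)),0])
for th in (30,35,40,45):
    a=np.radians(th);c=T-.1135*(np.sin(a)*e+np.array([0,0,np.cos(a)]))
    tip=T-.126*(np.sin(a)*e+np.array([0,0,np.cos(a)]))
    print(th,np.round(c,4),proj(t,c).round(1),proj(s,c).round(1),"tip",proj(t,tip).round(1),proj(s,tip).round(1))
print(tri([t,s],[(353,194),(217.5,196.8)]))
E
```

```text
30 [ 0.563  -0.2478  0.1133] [[352.2 188. ]] [[213.2 202.9]] tip [[352.2 190.3]] [[215.3 205. ]]
35 [ 0.5548 -0.2495  0.1186] [[353.1 190.3]] [[215.3 200.4]] tip [[353.1 192.9]] [[217.5 202.3]]
40 [ 0.5471 -0.2511  0.1247] [[353.9 192.5]] [[217.2 197.8]] tip [[354.  195.3]] [[219.6 199.4]]
45 [ 0.54   -0.2525  0.1313] [[354.7 194.5]] [[218.9 195.1]] tip [[355.  197.5]] [[221.5 196.4]]
(array([ 0.54408756, -0.24866902,  0.12841437]), [0.0023364218028413017, 0.002336421802841201])
```

Emit:
jog_arm(
  steps=[
    [0.8, 0, 0.015, 0, 0],
    [0.8, 0, 0.015, 0, 0],
    [0.8, 0, 0.01, 0, 0],
    [0.8, 0, 0.008, 0, 0],
    [0.8, 0, 0.006, 0, 0],
    [0.8, 0, 0.003, 0, 0],
    [0.8, 0, 0, 0, 0],
    [0.8, 0, 0, 0, 0],
  ],
)

```text
time_s: 19.03
tcp_pos: [0.6178, -0.2366, 0.153]
eef_rot: [-90.0, -0.0, -78.5]
contact_force: [0.2, 0.5, 0.4]
gripper_width: 0.029
```

```bash
python3 - <<'E'
from h import *
t=cap("top");s=cap("scene")
crop(s,"m2",170,140,280,260,6)
crop(t,"m1",310,150,400,220,8)
print(r.get_state()['tcp_pos'])
E
```

```text
[ 0.61795731 -0.23660444  0.15322772]
```

View pics/m2.png

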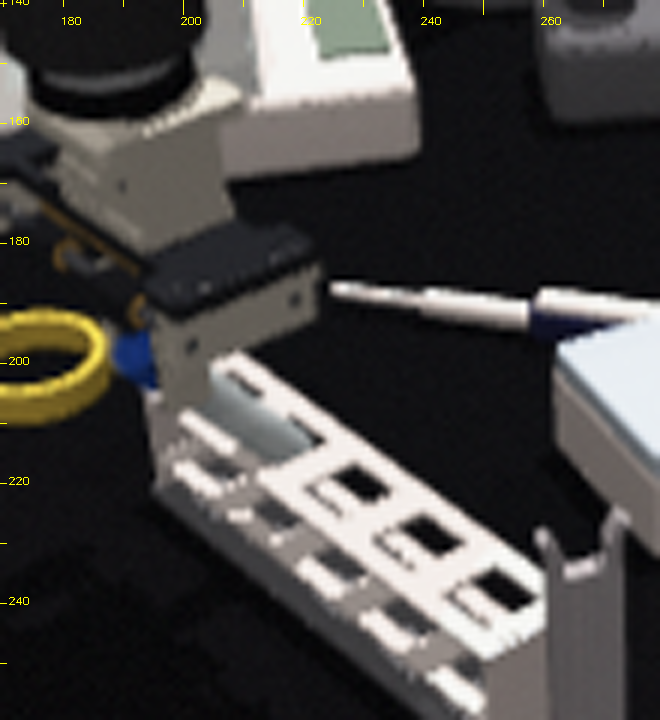

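View pics/m1.png

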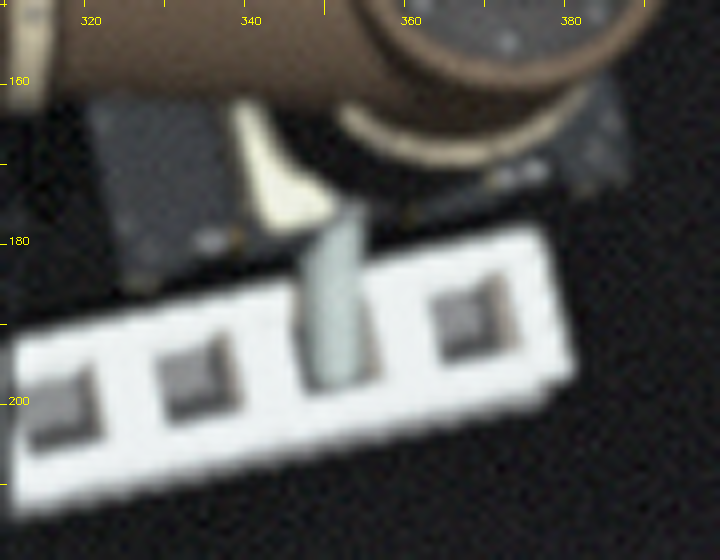

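Emit:
jog_arm(
  steps=[
    [0.8, 0, -0.004, -0.006, 0],
    [0.8, 0, -0.004, -0.007, 0],
    [0.8, 0, -0.0035, -0.006, 0],
    [0.8, 0, -0.0035, -0.006, 0],
    [0.8, 0, 0, 0, 0],
  ],
)

```text
time_s: 19.55
tcp_pos: [0.5922, -0.2419, 0.1691]
eef_rot: [-89.9, -0.0, -78.5]
contact_force: [-0.7, -0.2, 0.2]
gripper_width: 0.0289
```

```bash
python3 - <<'E'
from h import *
t=cap("top");s=cap("scene")
crop(s,"n2",170,140,280,260,6)
crop(t,"n1",310,150,400,220,8)
print(r.get_state()['tcp_pos'])
E
```

```text
[ 0.59288943 -0.24164736  0.16822652]
```

View pics/n2.png

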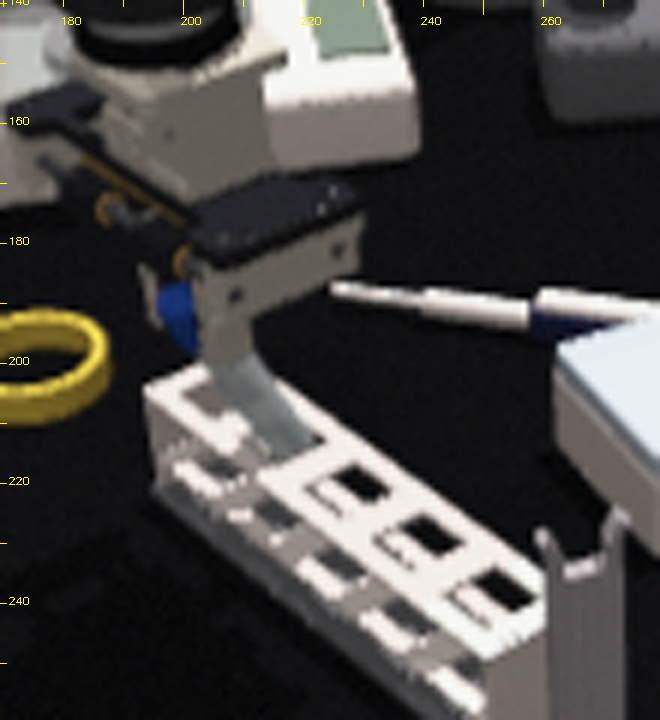

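View pics/n1.png

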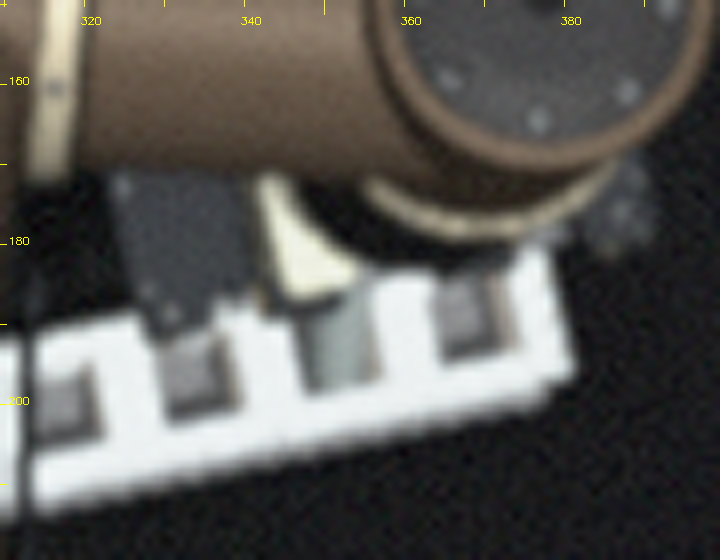

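Emit:
jog_arm(
  steps=[
    [0.8, 0, -0.003, -0.007, 0],
    [0.8, 0, -0.003, -0.008, 0],
    [0.8, 0, -0.002, -0.008, 0],
    [0.8, 0, -0.002, -0.008, 0],
    [0.8, 0, -0.001, -0.007, 0],
    [0.8, 0, -0.0005, -0.006, 0],
    [0.8, 0, 0, -0.004, 0],
    [0.8, 0, 0, 0, 0],
  ],
)

```text
time_s: 20.32
tcp_pos: [0.5452, -0.2513, 0.1792]
eef_rot: [-90.0, 0.0, -78.5]
contact_force: [0.1, 0.2, -0.4]
gripper_width: 0.0289
```

```bash
python3 - <<'E'
from h import *
t=cap("top");s=cap("scene")
crop(s,"n4",170,140,280,260,6)
crop(t,"n3",310,150,400,220,8)
print(r.get_state()['tcp_pos'])
E
```

```text
[ 0.54589795 -0.25116148  0.17905017]
```

View pics/n4.png

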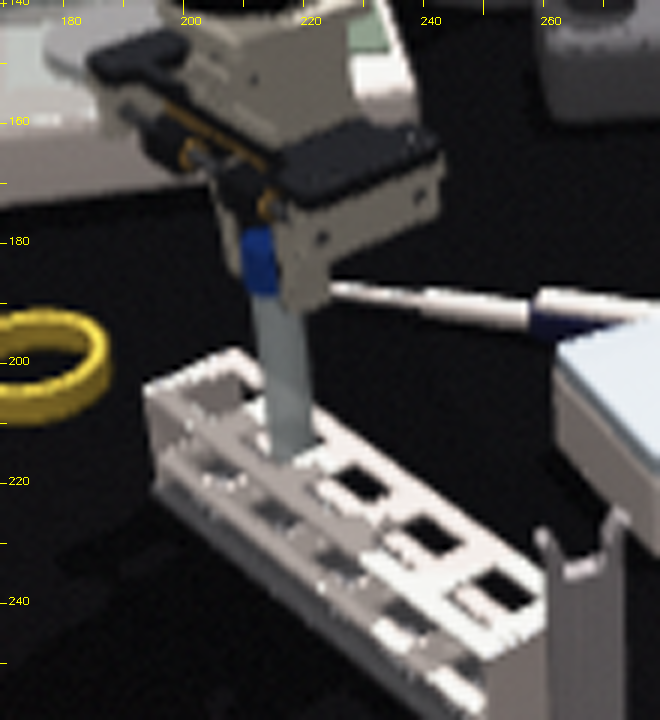

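View pics/n3.png

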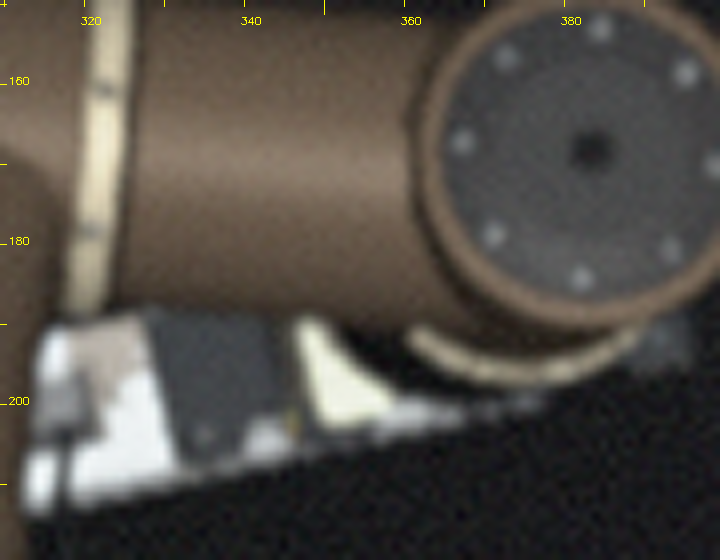

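```bash
python3 - <<'E'
from h import *
s=cap("scene")
T=np.array([.5459,-.2512,.179]);e=np.array([np.cos(np.radians(11.4)),np.sin(np.radians(11.4)),0])
for th in(-10,0,10):
    a=np.radians(th);print(th,proj(s,T).round(1),proj(s,T-.1*(np.sin(a)*e+np.array([0,0,np.cos(a)]))).round(1))
print(170+262/6-.5,140+265/6-.5,170+293/6-.5,140+440/6-.5)
E
```

```text
-10 [[215.7 182.5]] [[214.4 211.5]]
0 [[215.7 182.5]] [[219.  209.8]]
10 [[215.7 182.5]] [[223.5 207.2]]
213.16666666666666 183.66666666666666 218.33333333333334 212.83333333333331
```

Emit:
jog_arm(
  steps=[
    [0.8, 0, 0.002, 0.004, 0],
    [0.8, 0, 0.008, 0, 0],
    [0.8, 0, 0.008, 0, 0],
    [0.8, 0, 0.008, 0, 0],
    [0.8, 0, 0.007, 0, 0],
    [0.8, 0, 0.005, 0, 0],
    [0.8, 0, 0.002, 0, 0],
    [0.8, 0, 0, 0, 0],
    [0.8, 0, 0, 0, 0],
  ],
)

```text
time_s: 21.22
tcp_pos: [0.55, -0.2504, 0.1391]
eef_rot: [-90.0, -0.0, -78.5]
contact_force: [0.2, -0.8, -0.1]
gripper_width: 0.029
```

```bash
python3 - <<'E'
from h import *
s=cap("scene")
crop(s,"o2",170,140,280,260,6)
x=r.get_state();print(x['tcp_pos'],x['contact_force'])
E
```

```text
[ 0.55016348 -0.25039256  0.13931849] [0.17369378 0.01452237 0.30566567]
```

View pics/o2.png

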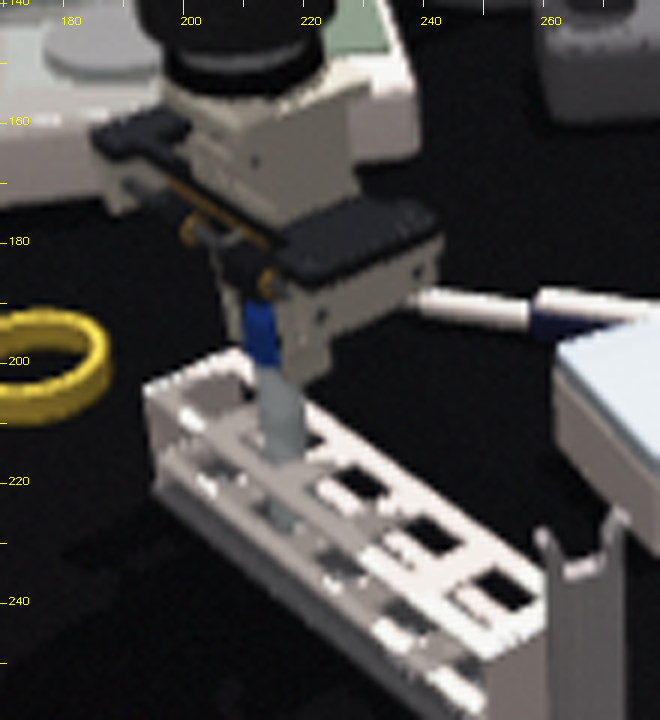

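Tube is in, seen through the side gap; no contact yet. Lower in small steps.

Emit:
jog_arm(
  steps=[
    [0.8, 0, 0.002, 0, 0],
    [0.8, 0, 0.002, 0, 0],
    [0.8, 0, 0.001, 0, 0],
    [0.8, 0, 0, 0, 0],
  ],
)

```text
time_s: 21.6
tcp_pos: [0.5498, -0.2503, 0.1338]
eef_rot: [-90.0, 0.0, -78.5]
contact_force: [-1.6, -0.9, -0.9]
gripper_width: 0.0286
```

Emit:
jog_arm(
  steps=[
    [0.8, 0, 0.001, 0, 0],
    [0.8, 0, 0.001, 0, 0],
    [0.8, 0, 0, 0, 0],
  ],
)

```text
time_s: 21.85
tcp_pos: [0.5506, -0.2505, 0.1327]
eef_rot: [-89.9, -0.0, -78.5]
contact_force: [0.2, 0.2, 4.6]
gripper_width: 0.0285
```

Emit:
jog_arm(
  steps=[
    [0.64, 0, 0, 0, 0],
    [0.6, 0, 0, 0, 0],
    [0.55, 0, 0, 0, 0],
    [0.55, 0, 0, 0, 0],
    [0.55, 0, -0.015, 0, 0],
    [0.55, 0, -0.03, 0, 0],
    [0.55, 0, -0.04, 0, 0],
    [0.55, 0, -0.04, 0, 0],
    [0.55, 0, -0.04, 0, 0],
    [0.55, 0, -0.04, 0, 0],
    [0.55, 0, 0, 0, 0],
  ],
)

```text
time_s: 22.77
tcp_pos: [0.5524, -0.2517, 0.3465]
eef_rot: [-89.4, -0.4, -78.4]
contact_force: [0.7, 0.9, 1.6]
gripper_width: 0.0395
```

```bash
python3 - <<'E'
from h import *
t=cap("top");s=cap("scene")
crop(s,"p2",170,140,280,260,6)
crop(t,"p1",310,150,400,220,8)
x=r.get_state();print(x['tcp_pos'],x['eef_rot'])
E
```

```text
[ 0.55051143 -0.25032698  0.33922087] [-8.97723760e+01 -6.75454090e-02 -7.84712842e+01]
```

View pics/p2.png

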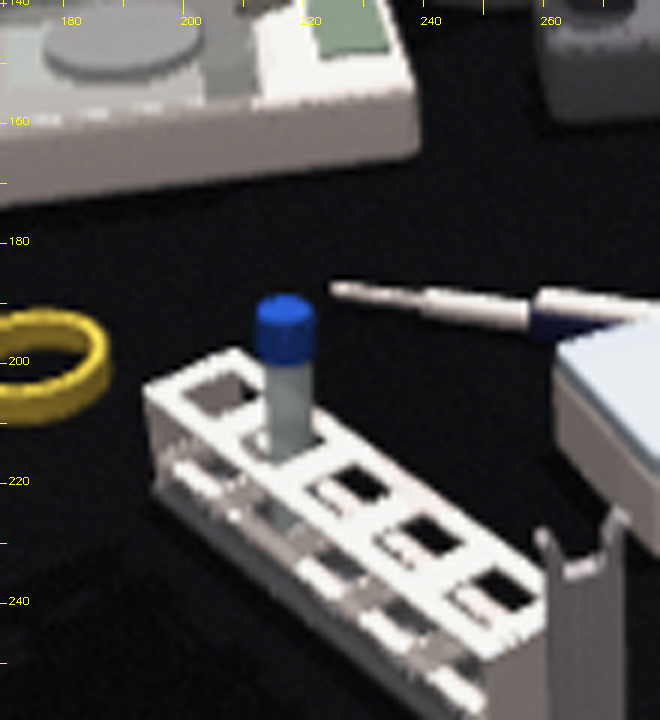

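View pics/p1.png

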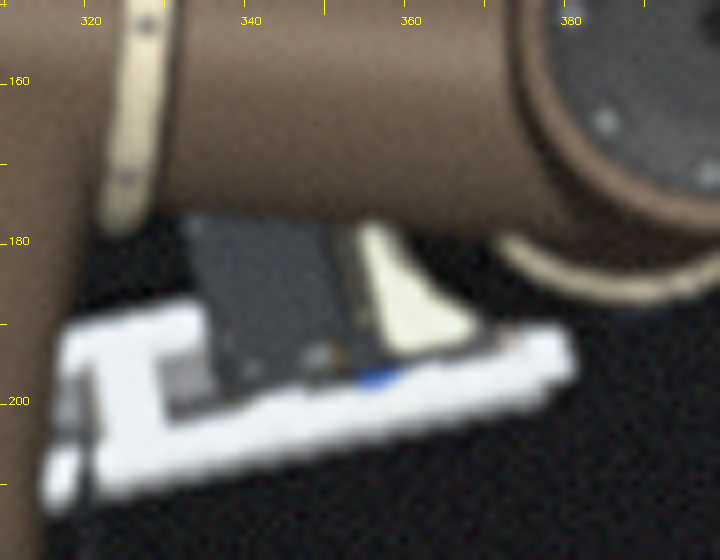

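Emit:
jog_arm(
  steps=[
    [0.52, 0, 0, 0, 6.2],
    [0.52, 0, 0, 0, 6.2],
    [0.52, 0, 0, 0, 6.1],
    [0.52, -0.0378, 0, -0.003, 0],
    [0.52, -0.0378, 0, -0.003, 0],
    [0.52, -0.0378, 0, -0.003, 0],
    [0.52, -0.0378, 0, -0.003, 0],
    [0.52, -0.0378, 0, -0.003, 0],
    [0.52, -0.0378, 0, -0.003, 0],
    [0.52, -0.0378, 0, -0.003, 0],
    [0.52, -0.0378, 0, -0.003, 0],
    [0.52, -0.0378, 0, -0.003, 0],
  ],
)

```text
time_s: 23.87
tcp_pos: [0.5635, 0.0924, 0.3357]
eef_rot: [-90.1, -0.1, -97.0]
contact_force: [1.5, 0.1, 0.4]
gripper_width: 0.042
```

Emit:
jog_arm(
  steps=[
    [0.52, -0.0378, 0, -0.003, 0],
    [0.52, -0.0378, 0, -0.003, 0],
    [0.52, -0.0378, 0, -0.003, 0],
    [0.52, -0.0378, 0, -0.003, 0],
    [0.52, -0.0378, 0, -0.003, 0],
    [0.52, 0, 0, 0, 0],
    [0.52, 0, 0, 0, 0],
    [0.52, 0, 0, 0, 0],
  ],
)

```text
time_s: 24.53
tcp_pos: [0.572, 0.28, 0.3354]
eef_rot: [-90.1, -0.1, -96.9]
contact_force: [-0.7, -0.4, -0.4]
gripper_width: 0.0423
```

Down 0.13 to z ≈ 0.205.

Emit:
jog_arm(
  steps=[
    [0.52, 0, 0.025, 0.001, 0],
    [0.52, 0, 0.025, 0, 0],
    [0.52, 0, 0.025, 0, 0],
    [0.52, 0, 0.015, 0, 0],
    [0.52, 0, 0.01, 0, 0],
    [0.52, 0, 0, 0, 0],
    [0.52, 0, 0, 0, 0],
    [0.52, 0, 0, 0, 0],
  ],
)

```text
time_s: 25.2
tcp_pos: [0.5742, 0.2798, 0.2385]
eef_rot: [-89.9, 0.1, -97.0]
contact_force: [-0.1, -0.2, 0.4]
gripper_width: 0.0422
```

```bash
python3 - <<'E'
from h import *
s=cap("scene")
crop(s,"q2",260,220,400,360,5)
x=r.get_state();print(x['tcp_pos'],x['eef_rot'])
E
```

```text
[0.57414793 0.28003917 0.23864598] [-8.98952962e+01  8.94123509e-02 -9.69825618e+01]
```

View pics/q2.png

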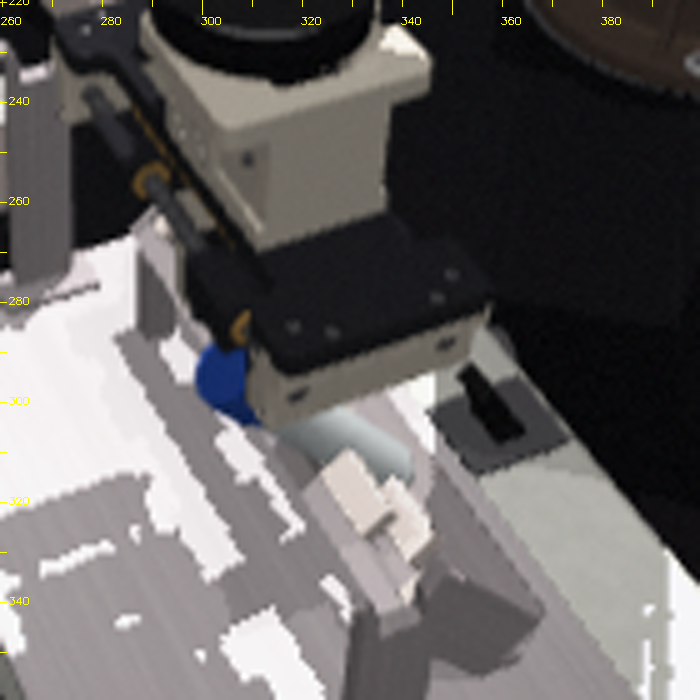

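Emit:
jog_arm(
  steps=[
    [0.52, 0, 0.015, -0.001, 0],
    [0.52, 0, 0.012, 0, 0],
    [0.52, 0, 0.006, 0, 0],
    [0.52, 0, 0, 0, 0],
    [0.52, 0, 0, 0, 0],
    [0.6, 0, 0, 0, 0],
    [0.7, 0, 0, 0, 0],
    [0.8, 0, 0, 0, 0],
    [0.8, 0, 0, 0, 0],
    [0.8, 0, 0, 0, 0],
    [0.8, 0, 0, 0, 0],
  ],
  squeeze=15,
)

```text
time_s: 26.17
tcp_pos: [0.5728, 0.2803, 0.2045]
eef_rot: [-90.0, 0.0, -97.0]
contact_force: [0.3, 0.1, 1.6]
gripper_width: 0.0283
```

Emit:
jog_arm(
  steps=[
    [0.8, 0, -0.01, 0, 0],
    [0.8, 0, -0.015, 0, 0],
    [0.8, 0, -0.02, 0, 0],
    [0.8, 0, -0.025, 0, 0],
    [0.8, 0, -0.025, 0, 0],
    [0.8, 0, -0.03, 0, 0],
    [0.8, 0, -0.03, 0, 0],
    [0.8, 0, -0.03, 0, 0],
    [0.8, 0, 0, 0, 0],
    [0.8, 0, 0, 0, 0],
  ],
)

```text
time_s: 27.0
tcp_pos: [0.5728, 0.2803, 0.3918]
eef_rot: [-89.8, 0.2, -97.0]
contact_force: [-0.7, 1.3, -2.2]
gripper_width: 0.0289
```

```bash
python3 - <<'E'
from h import *
t=cap("top");s=cap("scene")
crop(s,"u2",180,140,380,340,3.5)
crop(t,"u1",270,150,400,230,6)
import pickle;pickle.dump((t,s),open('c4.pkl','wb'))
x=r.get_state();print(x['tcp_pos'],x['eef_rot'])
E
```

```text
[0.57194647 0.27995016 0.38853176] [-9.00637140e+01 -1.70931202e-02 -9.69715197e+01]
```

View pics/u2.png

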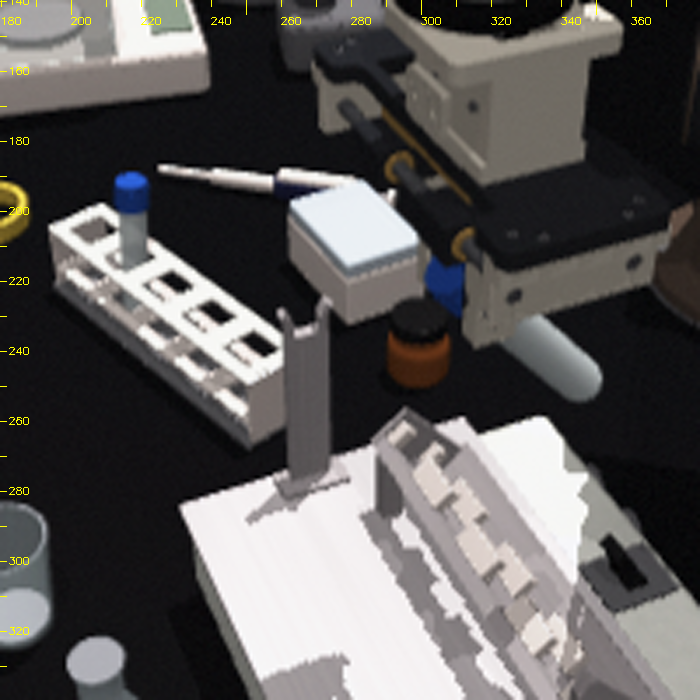

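View pics/u1.png

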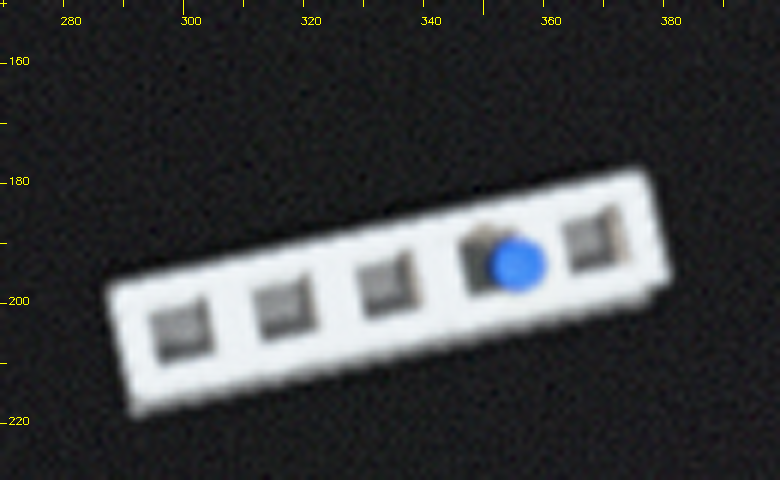

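Emit:
jog_arm(
  steps=[
    [0.8, 0.0361, 0, 0.0065, 0],
    [0.8, 0.0361, 0, 0.0065, 0],
    [0.8, 0.0361, 0, 0.0065, 0],
    [0.8, 0.0361, 0, 0.0065, 0],
    [0.8, 0.0361, 0, 0.0065, 0],
    [0.8, 0.0361, 0, 0.0065, 0],
    [0.8, 0.0361, 0, 0.0065, 0],
    [0.8, 0.0361, 0, 0.0065, 0],
    [0.8, 0.0361, 0, 0.0065, 0],
    [0.8, 0.0361, 0, 0.0065, 0],
    [0.8, 0.0361, 0, 0.0065, 0],
    [0.8, 0, 0, 0, -6.2],
  ],
)

```text
time_s: 28.1
tcp_pos: [0.5944, -0.1279, 0.3872]
eef_rot: [-90.2, -0.1, -91.1]
contact_force: [0.0, 1.9, -1.0]
gripper_width: 0.0285
```

Emit:
jog_arm(
  steps=[
    [0.8, 0, 0, 0, -6.2],
    [0.8, 0, 0, 0, -6.1],
    [0.8, 0, 0.03, 0, 0],
    [0.8, 0, 0.03, 0, 0],
    [0.8, 0, 0.03, 0, 0],
    [0.8, 0, 0.03, 0, 0],
    [0.8, 0, 0.03, 0, 0],
    [0.8, 0, 0.02, 0, 0],
    [0.8, 0, 0, 0, 0],
    [0.8, 0, 0, 0, 0],
    [0.8, 0, 0, 0, 0],
  ],
  squeeze=3,
)

```text
time_s: 29.02
tcp_pos: [0.5958, -0.1229, 0.2201]
eef_rot: [-90.0, -0.0, -78.4]
contact_force: [0.1, -0.3, -0.3]
gripper_width: 0.0287
```

```bash
python3 - <<'E'
from h import *
t=cap("top");s=cap("scene")
crop(s,"v2",180,140,320,280,5)
crop(t,"v1",270,150,400,230,6)
x=r.get_state();print(x['tcp_pos'],x['eef_rot'])
T=x['tcp_pos'];e=np.array([np.cos(np.radians(11.5)),np.sin(np.radians(11.5)),0])
for th in (35,40,45):
    a=np.radians(th);c=T-.1135*(np.sin(a)*e+np.array([0,0,np.cos(a)]))
    tip=T-.126*(np.sin(a)*e+np.array([0,0,np.cos(a)]))
    print(th,np.round(c,4),"tip",proj(t,tip).round(1),proj(s,tip).round(1))
E
```

```text
[ 0.59613617 -0.12278426  0.22080209] [-8.98548278e+01 -3.57855103e-02 -7.84563674e+01]
35 [ 0.5323 -0.1358  0.1278] tip [[318.1 200.2]] [[239.9 216.2]]
40 [ 0.5246 -0.1373  0.1339] tip [[318.8 202.6]] [[242.2 213.1]]
45 [ 0.5175 -0.1388  0.1405] tip [[319.5 204.9]] [[244.2 209.9]]
```

View pics/v2.png

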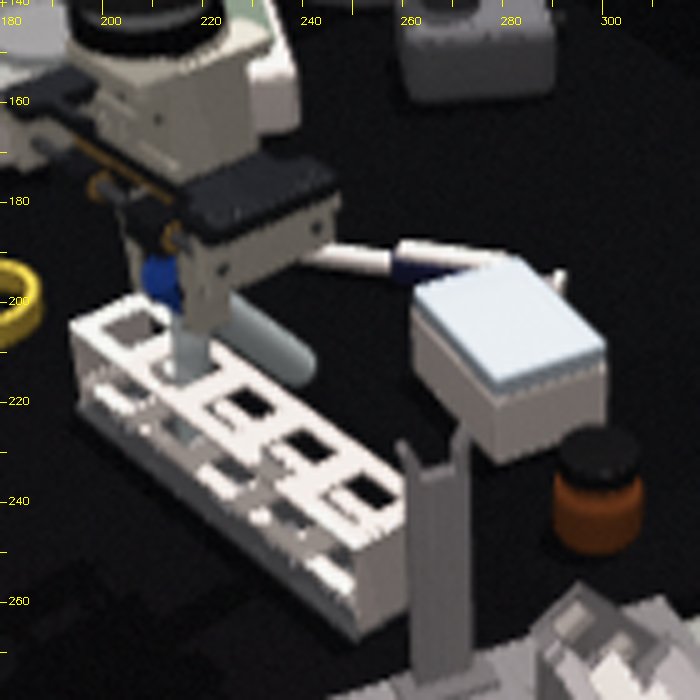

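View pics/v1.png

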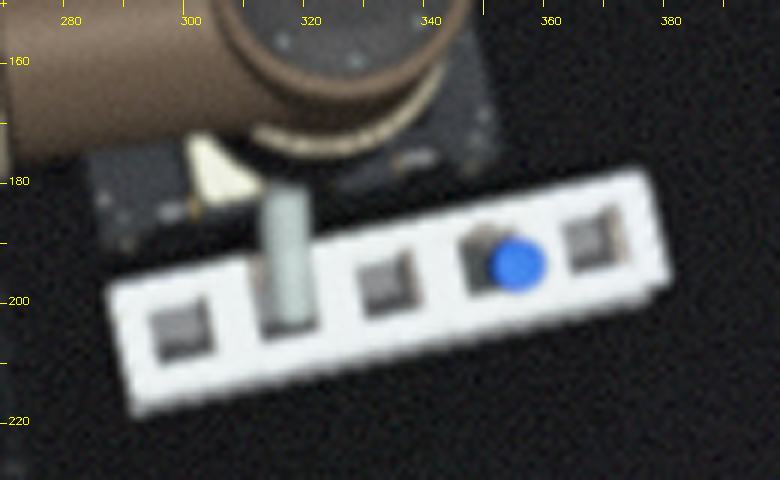

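Emit:
jog_arm(
  steps=[
    [0.8, 0, 0.015, 0, 0],
    [0.8, 0, 0.015, 0, 0],
    [0.8, 0, 0.015, 0, 0],
    [0.8, 0, 0.01, 0, 0],
    [0.8, 0, 0.007, 0, 0],
    [0.8, 0, 0.004, 0, 0],
    [0.8, 0, 0, 0, 0],
    [0.8, 0, 0, 0, 0],
  ],
)

```text
time_s: 29.78
tcp_pos: [0.5957, -0.1228, 0.1536]
eef_rot: [-90.0, -0.0, -78.5]
contact_force: [0.0, -0.7, 0.0]
gripper_width: 0.0288
```

```bash
python3 - <<'E'
from h import *
t=cap("top");s=cap("scene")
crop(s,"w2",180,140,320,280,5)
crop(t,"w1",270,150,400,230,6)
x=r.get_state();print(x['tcp_pos'],x['eef_rot'])
E
```

```text
[ 0.59579229 -0.12275234  0.15389089] [-8.99254964e+01 -1.87949300e-02 -7.84580790e+01]
```

View pics/w2.png

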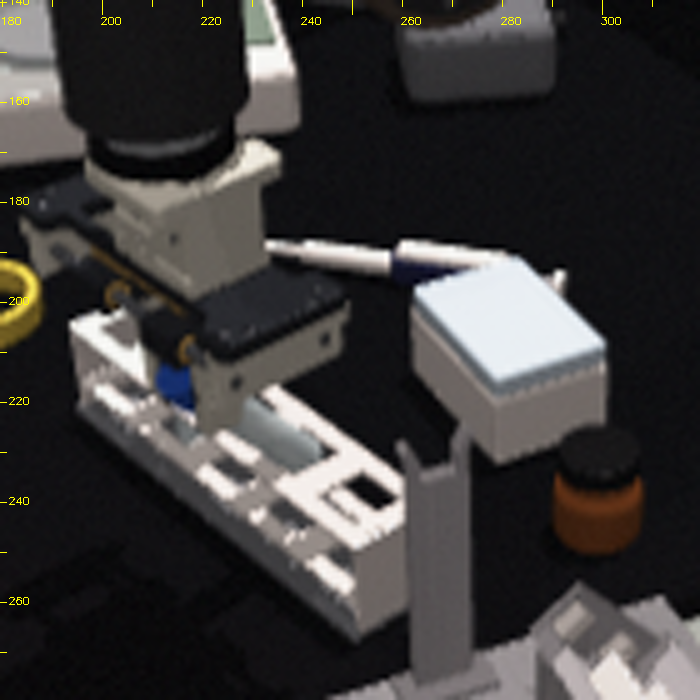

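View pics/w1.png

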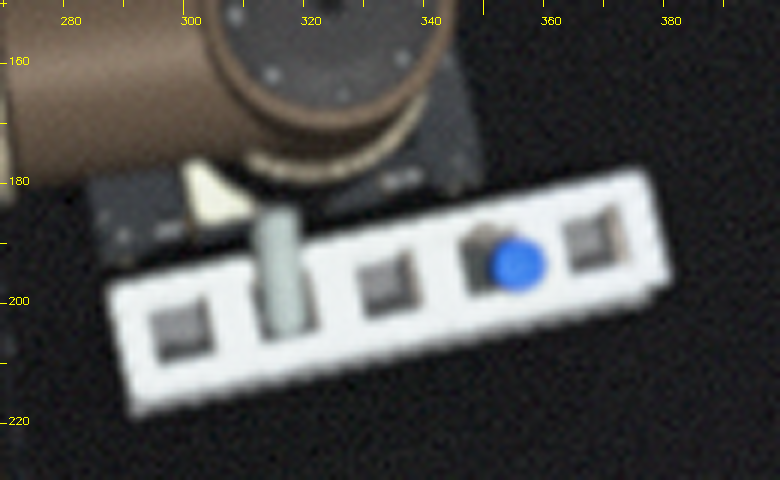

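Emit:
jog_arm(
  steps=[
    [0.8, 0, -0.004, -0.006, 0],
    [0.8, 0, -0.004, -0.007, 0],
    [0.8, 0, -0.0035, -0.006, 0],
    [0.8, 0, -0.0035, -0.007, 0],
    [0.8, 0, -0.003, -0.007, 0],
    [0.8, 0, -0.003, -0.008, 0],
    [0.8, 0, -0.002, -0.008, 0],
    [0.8, 0, -0.002, -0.008, 0],
    [0.8, 0, -0.001, -0.007, 0],
    [0.8, 0, -0.0005, -0.006, 0],
    [0.8, 0, 0, -0.004, 0],
    [0.8, 0, 0, 0, 0],
  ],
)

```text
time_s: 30.88
tcp_pos: [0.5219, -0.1377, 0.1796]
eef_rot: [-90.0, 0.0, -78.5]
contact_force: [-0.1, 0.7, -0.6]
gripper_width: 0.0287
```

```bash
python3 - <<'E'
from h import *
t=cap("top");s=cap("scene")
crop(s,"x2",180,140,320,280,5)
crop(t,"x1",270,150,400,230,6)
x=r.get_state();print(x['tcp_pos'],x['eef_rot'])
E
```

```text
[ 0.5226665  -0.13757401  0.1794727 ] [-9.00113735e+01 -1.33766249e-03 -7.84696718e+01]
```

View pics/x2.png

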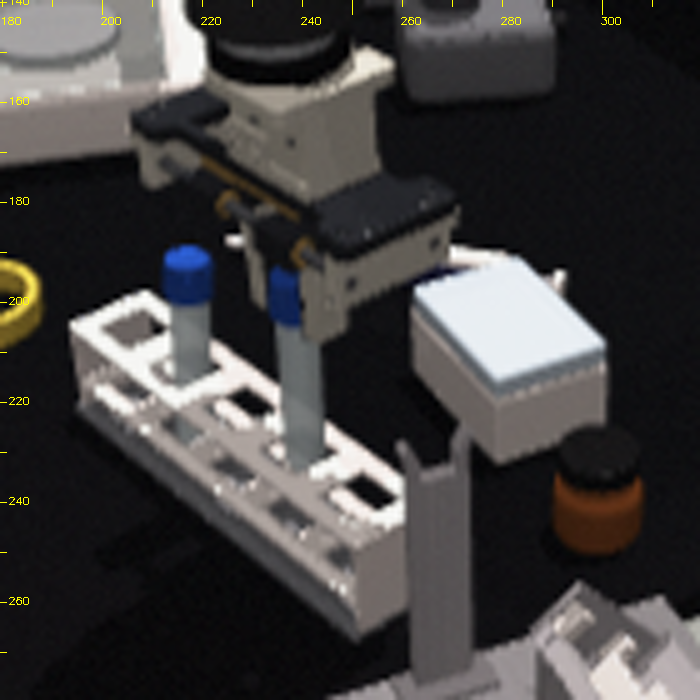

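View pics/x1.png

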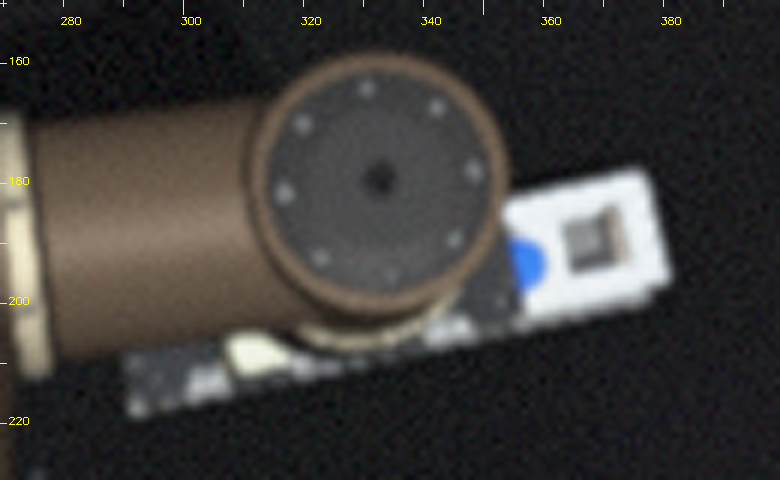

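Upright over the hole. Recentre 4 mm and lower.

Emit:
jog_arm(
  steps=[
    [0.8, 0, 0.002, 0.004, 0],
    [0.8, 0, 0.008, 0, 0],
    [0.8, 0, 0.008, 0, 0],
    [0.8, 0, 0.008, 0, 0],
    [0.8, 0, 0.007, 0, 0],
    [0.8, 0, 0.005, 0, 0],
    [0.8, 0, 0.003, 0, 0],
    [0.8, 0, 0.002, 0, 0],
    [0.8, 0, 0.001, 0, 0],
    [0.8, 0, 0, 0, 0],
  ],
)

```text
time_s: 31.82
tcp_pos: [0.5267, -0.1367, 0.1355]
eef_rot: [-90.0, -0.0, -78.5]
contact_force: [-0.5, -0.5, -0.1]
gripper_width: 0.0288
```

Emit:
jog_arm(
  steps=[
    [0.8, 0, 0.001, 0, 0],
    [0.8, 0, 0.001, 0, 0],
    [0.8, 0, 0, 0, 0],
  ],
)

```text
time_s: 32.07
tcp_pos: [0.5267, -0.1367, 0.1336]
eef_rot: [-90.0, 0.0, -78.5]
contact_force: [-0.2, 0.7, -0.7]
gripper_width: 0.0286
```

Emit:
jog_arm(
  steps=[
    [0.8, 0, 0.001, 0, 0],
    [0.8, 0, 0.0007, 0, 0],
    [0.8, 0, 0, 0, 0],
  ],
)

```text
time_s: 32.32
tcp_pos: [0.5272, -0.1368, 0.1324]
eef_rot: [-89.9, -0.0, -78.5]
contact_force: [0.3, -0.5, 2.9]
gripper_width: 0.0289
```

Emit:
jog_arm(
  steps=[
    [0.64, 0, 0, 0, 0],
    [0.6, 0, 0, 0, 0],
    [0.55, 0, 0, 0, 0],
    [0.55, 0, 0, 0, 0],
    [0.55, 0, -0.015, 0, 0],
    [0.55, 0, -0.03, 0, 0],
    [0.55, 0, -0.04, 0, 0],
    [0.55, 0, -0.04, 0, 0],
    [0.55, 0, -0.04, 0, 0],
    [0.55, 0, -0.04, 0, 0],
    [0.55, 0, 0, 0, 0],
  ],
)

```text
time_s: 33.23
tcp_pos: [0.5294, -0.1376, 0.3458]
eef_rot: [-89.3, -0.3, -78.4]
contact_force: [0.5, -0.9, 2.1]
gripper_width: 0.0394
```

```bash
python3 - <<'E'
from h import *
t=cap("top");s=cap("scene")
crop(s,"y2",180,140,320,280,5)
crop(t,"y1",90,130,190,270,5)
x=r.get_state();print(x['tcp_pos'],x['eef_rot'])
import pickle;pickle.dump((t,s),open('c5.pkl','wb'))
E
```

```text
[ 0.52718745 -0.13664034  0.33869243] [-8.97794610e+01 -1.41685975e-02 -7.84713204e+01]
```

View pics/y2.png

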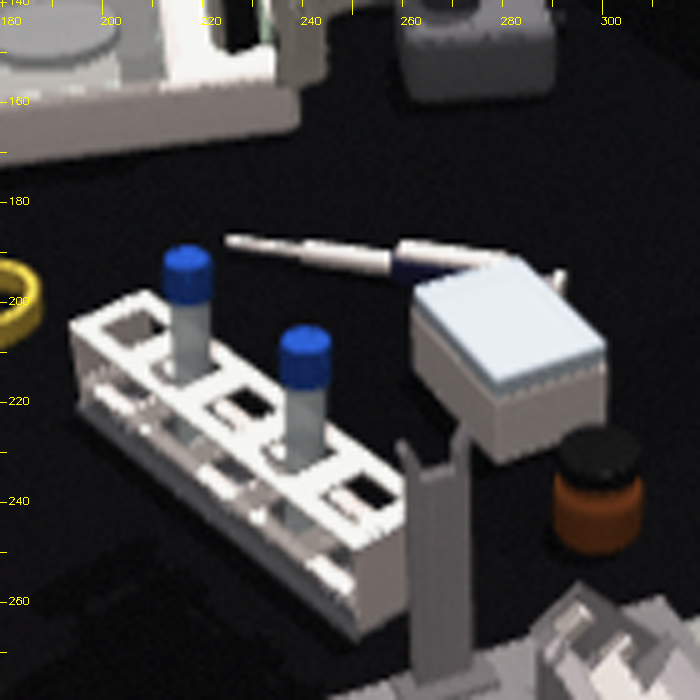

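View pics/y1.png

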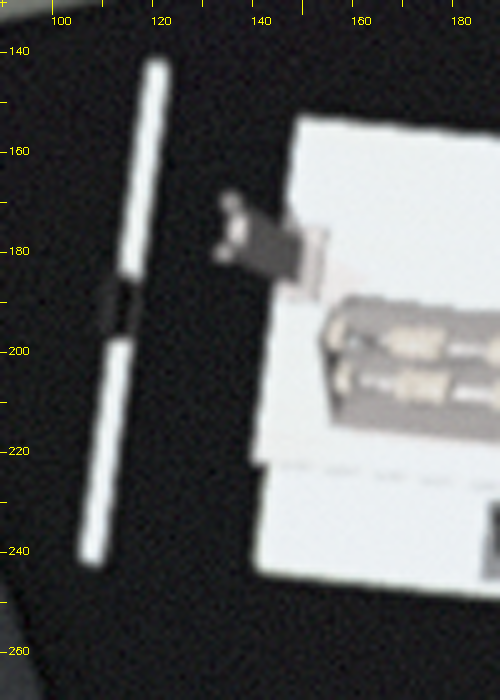

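```bash
python3 - <<'E'
from h import *
import pickle
t,s=pickle.load(open('c5.pkl','rb'))
def crop2(a,b,n):
    h=max(a.shape[0],b.shape[0]);
for c,n,w in((t,"z1",(125,160,155,195,18)),(t,"z2",(235,170,265,205,18)),(s,"z3",(250,215,280,245,18)),(s,"z4",(320,325,360,360,18))): crop(c,n,*w)
a=[cv2.resize(cv2.imread(f"pics/z{i}.png"),(400,400)) for i in(1,2,3,4)]
cv2.imwrite("pics/zz.png",cv2.resize(np.vstack([np.hstack(a[:2]),np.hstack(a[2:])]),(600,600)))
E
```

```text
(no output)
```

View pics/zz.png

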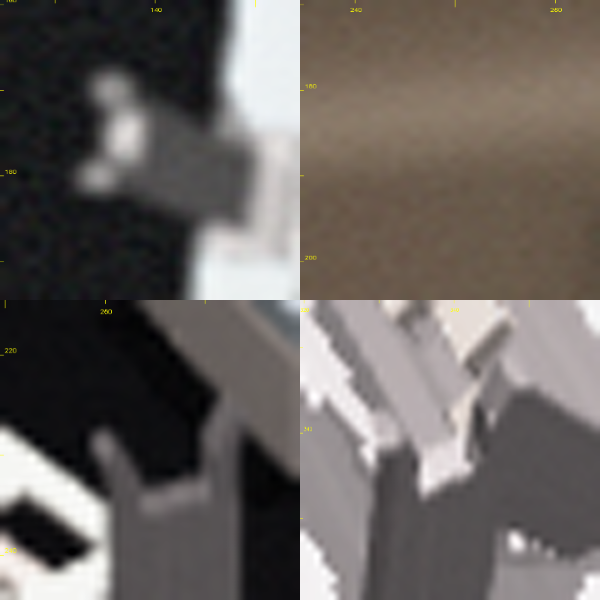

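```bash
python3 - <<'E'
from h import *
import pickle
t,s=pickle.load(open('c5.pkl','rb'))
X,e=tri([t,s],[(137,175.5),(338.6,344.9)]);print("L",X,e)
print("R",atz(s,(267,234.2),.222),"L scene",atz(s,(338.6,344.9),.222),"L top",atz(t,(137,175.5),.222))
a=np.radians(-7);ey=np.array([-np.sin(a),np.cos(a)])
for q in((.5792,.2466),):
    print("pred",np.array(q)+.16*ey,np.array(q)-.16*ey)
E
```

```text
L [0.59850093 0.40784091 0.21821566] [0.00032281459503113915, 0.0003228145950311616]
R [0.55939701 0.09049234 0.222     ] L scene [0.6006802  0.40960445 0.222     ] L top [0.59764989 0.40693117 0.222     ]
pred [0.59869909 0.40540738] [0.55970091 0.08779262]
```

Emit:
jog_arm(
  steps=[
    [0.6, 0, 0, 0, 6.2],
    [0.6, 0, 0, 0, 6.2],
    [0.6, 0, 0, 0, 6.1],
    [0.6, -0.038, 0, -0.0018, 0],
    [0.6, -0.038, 0, -0.0018, 0],
    [0.6, -0.038, 0, -0.0018, 0],
    [0.6, -0.038, 0, -0.0018, 0],
    [0.6, -0.038, 0, -0.0018, 0],
    [0.6, -0.038, 0, -0.0018, 0],
    [0.6, -0.038, 0, -0.0018, 0],
    [0.6, -0.038, 0, -0.0018, 0],
    [0.6, -0.038, 0, -0.0018, 0],
  ],
)

```text
time_s: 34.33
tcp_pos: [0.5512, 0.2064, 0.3351]
eef_rot: [-90.1, -0.1, -97.0]
contact_force: [-0.5, 0.5, 0.3]
gripper_width: 0.0351
```

Emit:
jog_arm(
  steps=[
    [0.6, -0.038, 0, -0.0018, 0],
    [0.6, -0.038, 0, -0.0018, 0],
    [0.6, -0.038, 0, -0.0018, 0],
    [0.6, -0.038, 0, -0.0018, 0],
    [0.6, -0.038, 0, -0.0018, 0],
    [0.6, -0.038, 0, -0.0018, 0],
    [0.6, -0.038, 0, -0.0018, 0],
    [0.6, -0.038, 0, -0.0018, 0],
    [0.6, -0.037, 0, -0.0018, 0],
    [0.6, 0, 0, 0, 0],
    [0.6, 0, 0, 0, 0],
    [0.6, 0, 0, 0, 0],
  ],
)

```text
time_s: 35.33
tcp_pos: [0.577, 0.5451, 0.3342]
eef_rot: [-90.1, -0.2, -96.9]
contact_force: [-0.7, -0.4, 0.2]
gripper_width: 0.0351
```

```bash
python3 - <<'E'
from h import *
x=r.get_state();print(x['tcp_pos'],x['eef_rot'],x['time_s'])
E
```

```text
[0.57701694 0.54512891 0.33419676] [-90.10038697  -0.18741037 -96.94087228] 35.3333
```

Emit:
jog_arm(
  steps=[
    [0.6, 0, 0.035, 0, 0],
    [0.6, 0, 0.035, 0, 0],
    [0.6, 0, 0.035, 0, 0],
    [0.6, 0, 0.035, 0, 0],
    [0.6, 0, 0.035, 0, 0],
    [0.6, 0, 0.03, 0, 0],
    [0.6, 0, 0.03, 0, 0],
    [0.6, 0, 0.015, 0, 0],
    [0.6, 0, 0, 0, 0],
    [0.6, 0, 0, 0, 0],
    [0.6, 0, 0, 0, 0],
  ],
)

```text
time_s: 36.25
tcp_pos: [0.5784, 0.5452, 0.0892]
eef_rot: [-89.9, 0.1, -97.0]
contact_force: [0.2, 1.0, 0.4]
gripper_width: 0.0353
```

```bash
python3 - <<'E'
from h import *
t=cap("top")
crop(t,"aa",70,120,170,270,5)
x=r.get_state();print(x['tcp_pos'],x['eef_rot'],x['time_s'])
E
```

```text
[0.57842633 0.54561843 0.08962136] [-89.87964869   0.17083865 -96.97567418] 36.3
```

View pics/aa.png

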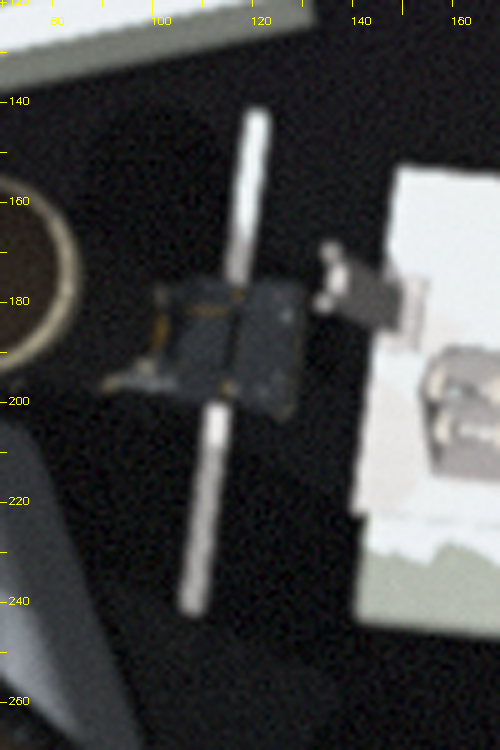

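Aligned. Down 0.051 more, then grip.

Emit:
jog_arm(
  steps=[
    [0.6, 0, 0.02, 0, 0],
    [0.6, 0, 0.018, 0, 0],
    [0.6, 0, 0.01, 0, 0],
    [0.6, 0, 0.003, 0, 0],
    [0.6, 0, 0, 0, 0],
    [0.6, 0, 0, 0, 0],
  ],
)

```text
time_s: 36.8
tcp_pos: [0.5779, 0.5457, 0.0372]
eef_rot: [-89.9, 0.1, -96.9]
contact_force: [0.1, -0.1, -0.1]
gripper_width: 0.0351
```

Emit:
jog_arm(
  steps=[
    [0.75, 0, 0, 0, 0],
    [1, 0, 0, 0, 0],
    [1, 0, 0, 0, 0],
    [1, 0, 0, 0, 0],
    [1, 0, 0, 0, 0],
    [1, 0, 0, 0, 0],
  ],
  squeeze=40,
)

```text
time_s: 37.3
tcp_pos: [0.5775, 0.5454, 0.0364]
eef_rot: [-90.0, 0.0, -97.0]
contact_force: [-1.1, 0.0, 3.4]
gripper_width: 0.0138
```

Emit:
jog_arm(
  steps=[
    [1, 0, -0.01, 0, 0],
    [1, 0, -0.03, 0, 0],
    [1, 0, -0.035, 0, 0],
    [1, 0, -0.035, 0, 0],
    [1, 0, -0.035, 0, 0],
    [1, 0, -0.035, 0, 0],
    [1, 0, -0.035, 0, 0],
    [1, 0, -0.035, 0, 0],
    [1, 0, -0.03, 0, 0],
    [1, 0, -0.03, 0, 0],
    [1, 0, -0.01, 0, 0],
    [1, 0, 0, 0, 0],
  ],
)

```text
time_s: 38.3
tcp_pos: [0.5779, 0.5455, 0.3602]
eef_rot: [-89.8, 0.3, -97.0]
contact_force: [-0.2, 0.9, -2.0]
gripper_width: 0.0134
```

Emit:
jog_arm(
  steps=[
    [1, 0, 0, 0, -7],
    [1, 0, 0, 0, -7],
    [1, 0, 0, 0, -7],
    [1, 0, 0, 0, -7],
    [1, 0, 0, 0, -7],
    [1, 0, 0, 0, -7],
    [1, 0, 0, 0, -7],
    [1, 0, 0, 0, -7],
    [1, 0, 0, 0, -7],
    [1, 0, 0, 0, -7],
    [1, 0, 0, 0, -7],
    [1, 0, 0, 0, -7],
  ],
)

```text
time_s: 39.3
tcp_pos: [0.5768, 0.5448, 0.3527]
eef_rot: [-90.2, 0.1, -12.6]
contact_force: [0.6, -1.0, -2.2]
gripper_width: 0.0139
```

Emit:
jog_arm(
  steps=[
    [1, 0, 0, 0, -6],
    [1, 0, 0, 0, 0],
    [1, 0, 0, 0, 0],
  ],
)

```text
time_s: 39.55
tcp_pos: [0.5769, 0.5449, 0.3536]
eef_rot: [-90.1, 0.1, -7.2]
contact_force: [-0.0, -0.8, -1.3]
gripper_width: 0.0136
```

Emit:
jog_arm(
  steps=[
    [1, 0.0044, 0, -0.0328, 0],
    [1, 0.0044, 0, -0.0328, 0],
    [1, 0.0044, 0, -0.0328, 0],
    [1, 0.0044, 0, -0.0328, 0],
    [1, 0.0044, 0, -0.0328, 0],
    [1, 0.0044, 0, -0.0328, 0],
    [1, 0.0044, 0, -0.0328, 0],
    [1, 0.0044, 0, -0.0328, 0],
    [1, 0.0044, 0, -0.0328, 0],
    [1, 0, 0, 0, 0],
    [1, 0, 0, 0, 0],
    [1, 0, 0, 0, 0],
  ],
)

```text
time_s: 40.55
tcp_pos: [0.5807, 0.2471, 0.3555]
eef_rot: [-90.0, 0.0, -7.1]
contact_force: [0.6, 0.1, -1.7]
gripper_width: 0.0141
```

Emit:
jog_arm(
  steps=[
    [1, 0, 0.02, 0, 0],
    [1, 0, 0.02, 0, 0],
    [1, 0, 0.01, 0, 0],
    [1, 0, 0, 0, 0],
    [1, 0, 0, 0, 0],
    [1, 0, 0, 0, 0],
  ],
)

```text
time_s: 41.05
tcp_pos: [0.5814, 0.248, 0.3068]
eef_rot: [-90.0, -0.1, -6.9]
contact_force: [0.5, -0.7, -1.0]
gripper_width: 0.014
```

```bash
python3 - <<'E'
from h import *
t=cap("top");s=cap("scene")
crop(t,"ab",125,150,265,260,5.5)
crop(s,"ac",230,190,370,370,4)
x=r.get_state();print(x['tcp_pos'],x['eef_rot'],x['time_s'])
E
```

```text
[0.58134158 0.24781527 0.3070684 ] [-8.99382764e+01 -8.49057914e-02 -6.95938597e+00] 41.15
```

View pics/ab.png

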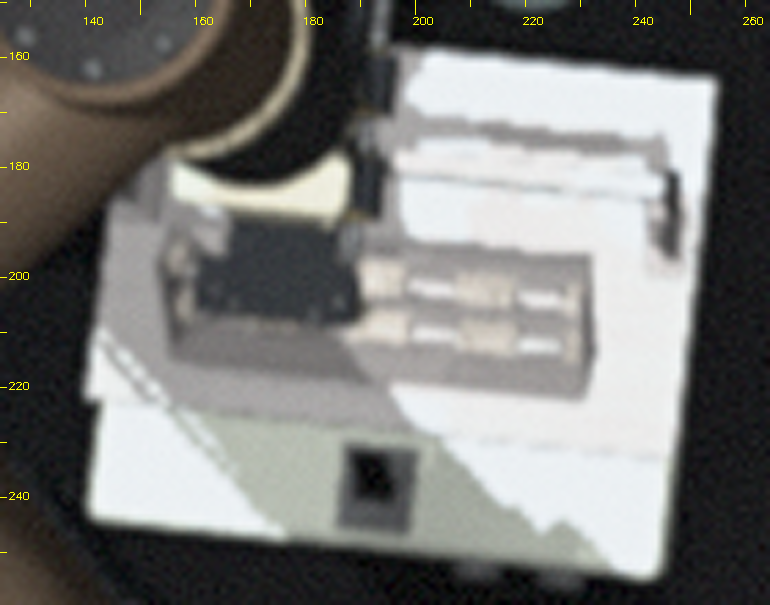

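View pics/ac.png

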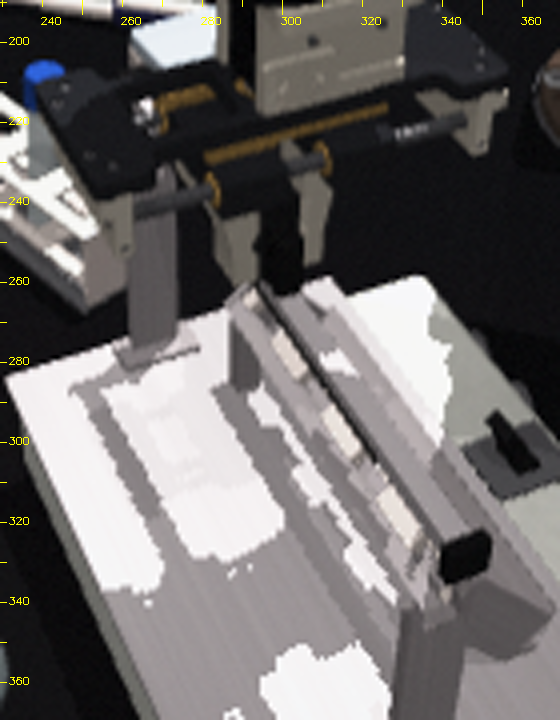

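Emit:
jog_arm(
  steps=[
    [1, -0.002, 0.01, 0, 0],
    [1, 0, 0.01, 0, 0],
    [1, 0, 0.007, 0, 0],
    [1, 0, 0, 0, 0],
    [1, 0, 0, 0, 0],
    [1, 0, 0, 0, 0],
  ],
)

```text
time_s: 41.65
tcp_pos: [0.5791, 0.2475, 0.2789]
eef_rot: [-90.0, -0.0, -7.0]
contact_force: [0.2, 1.4, -1.4]
gripper_width: 0.014
```

```bash
python3 - <<'E'
from h import *
t=cap("top");s=cap("scene")
crop(t,"ad",230,160,265,205,14)
crop(s,"ae",315,310,365,370,11)
x=r.get_state();print(x['tcp_pos'],x['eef_rot'],x['time_s'])
E
```

```text
[0.57913968 0.24766983 0.27927115] [-8.99783000e+01 -3.48847380e-02 -6.96729149e+00] 41.75
```

View pics/ad.png

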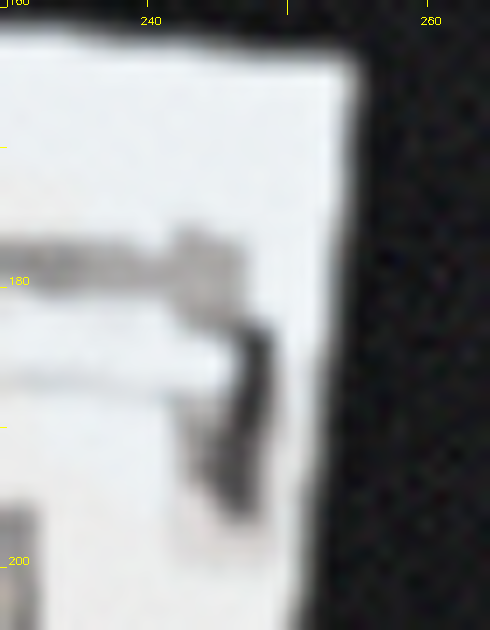

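View pics/ae.png

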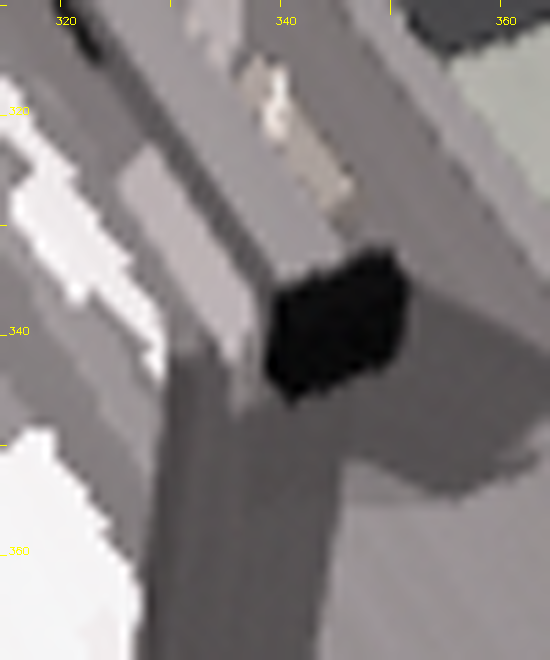

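Emit:
jog_arm(
  steps=[
    [1, 0, 0.004, 0, 0],
    [1, 0, 0.004, 0, 0],
    [1, 0, 0.004, 0, 0],
    [1, 0, 0, 0, 0],
  ],
)

```text
time_s: 42.08
tcp_pos: [0.5784, 0.2473, 0.2655]
eef_rot: [-90.1, 0.1, -7.0]
contact_force: [-1.1, -1.0, -1.5]
gripper_width: 0.0135
```

Emit:
jog_arm(
  steps=[
    [1, 0, 0.004, 0, 0],
    [1, 0, 0.003, 0, 0],
    [1, 0, 0.002, 0, 0],
    [1, 0, 0, 0, 0],
    [1, 0, 0, 0, 0],
  ],
)

```text
time_s: 42.5
tcp_pos: [0.5788, 0.2475, 0.2577]
eef_rot: [-90.0, 0.0, -7.0]
contact_force: [0.2, 0.5, -1.0]
gripper_width: 0.0136
```

Emit:
jog_arm(
  steps=[
    [1, 0, 0.0015, 0, 0],
    [1, 0, 0.001, 0, 0],
    [1, 0, 0.0005, 0, 0],
    [1, 0, 0, 0, 0],
    [1, 0, 0, 0, 0],
  ],
)

```text
time_s: 42.92
tcp_pos: [0.5789, 0.2476, 0.2548]
eef_rot: [-90.0, 0.0, -7.0]
contact_force: [0.8, -0.2, -1.8]
gripper_width: 0.0136
```

Emit:
jog_arm(
  steps=[
    [1, 0, 0.001, 0, 0],
    [1, 0, 0, 0, 0],
    [1, 0, 0, 0, 0],
  ],
)

```text
time_s: 43.17
tcp_pos: [0.579, 0.2476, 0.2544]
eef_rot: [-90.0, -0.0, -7.0]
contact_force: [-1.4, 0.4, 3.5]
gripper_width: 0.0137
```

Seated contact. Release and rise.

Emit:
jog_arm(
  steps=[
    [0.75, 0, 0, 0, 0],
    [0.6, 0, 0, 0, 0],
    [0.5, 0, 0, 0, 0],
    [0.5, 0, 0, 0, 0],
    [0.5, 0, -0.01, 0, 0],
    [0.5, 0, -0.02, 0, 0],
    [0.5, 0, -0.03, 0, 0],
    [0.5, 0, -0.03, 0, 0],
    [0.5, 0, -0.03, 0, 0],
    [0.5, 0, 0, 0, 0],
  ],
)

```text
time_s: 44.0
tcp_pos: [0.5809, 0.2479, 0.3818]
eef_rot: [-89.7, -0.5, -7.0]
contact_force: [-0.6, 0.3, 1.9]
gripper_width: 0.0437
```

Emit:
jog_arm(
  steps=[
    [0.5, -0.035, 0, 0, 0],
    [0.5, -0.035, 0, 0, 0],
    [0.5, -0.035, 0, 0, 0],
    [0.5, -0.035, 0, 0, 0],
    [0.5, -0.03, 0, 0, 0],
    [0.5, 0, 0, 0, 0],
    [0.5, 0, 0, 0, 0],
    [0.5, 0, 0, 0, 0],
  ],
)

```text
time_s: 44.67
tcp_pos: [0.4103, 0.2684, 0.3746]
eef_rot: [-89.9, -0.0, -6.9]
contact_force: [-0.7, 0.4, -0.4]
gripper_width: 0.0437
```

```bash
python3 - <<'E'
from h import *
t=cap("top");s=cap("scene")
cv2.imwrite("pics/af.png",t["image"][:,:,::-1])
crop(s,"ag",180,180,380,370,4)
x=r.get_state();print(x['tcp_pos'],x['eef_rot'],x['time_s'])
E
```

```text
[0.4107994  0.26822657 0.37382393] [-9.00139108e+01 -2.28535378e-03 -7.00316133e+00] 44.7667
```

View pics/af.png

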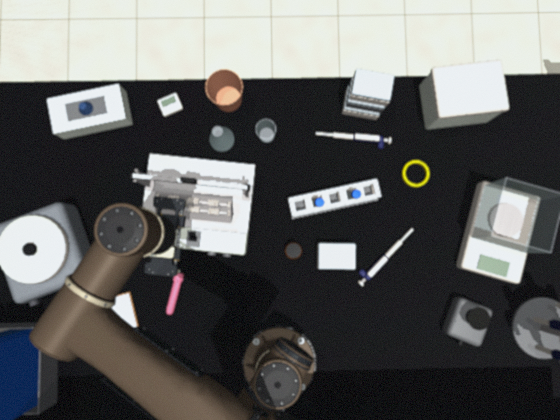

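View pics/ag.png

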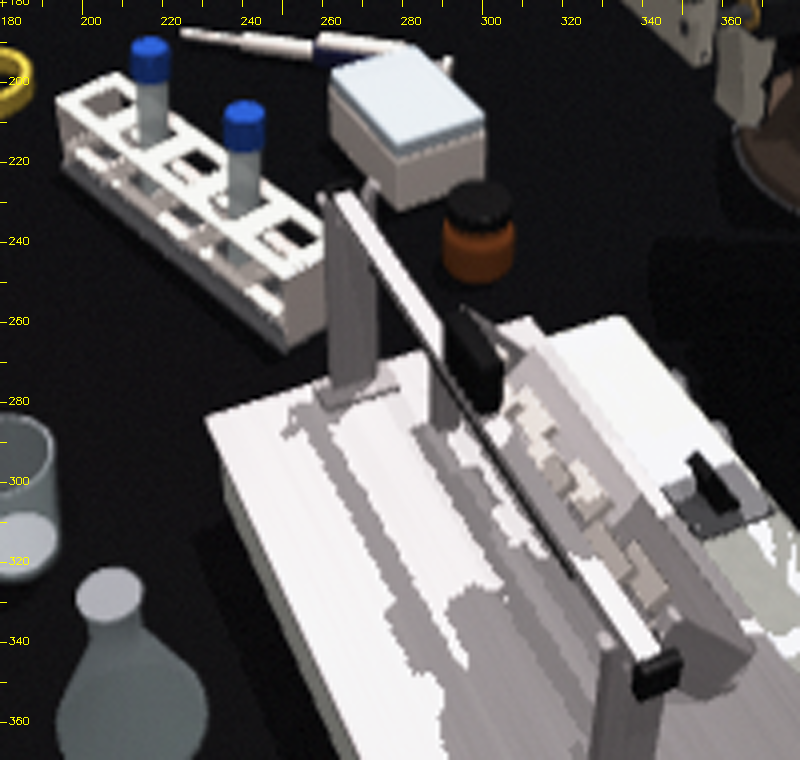

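```bash
python3 -c "
from plant import r
print(r.close_job())"
```

```text
the job is handed in; nothing more can be done
None
```

The job is done and handed in at about 45 s of the 210 s allowed; `close_job` gives no verdict.

- **Switch:** I pushed the paddle back until it hit its stop. The last picture shows it leaning to the back, which is off.
- **Bar:** I lifted it out by the handle and laid it on the bench left of the shaker. After the tubes were placed I seated it in both brackets, handle up. Its ends show at the same pixels as at the start, and I felt contact as it came down.
- **Tubes:** Only two were present, in the slots at y = +93 and +31 mm. Each was set upright by levering it against its hole's edge, then lowered onto the floor of the stand. They are in the second and fourth places, bottom down and cap up.
- **Other things:** In the last pictures the stand had not moved and the bystanders, including the pink look-alike, were where they started. The gripper was open and touching nothing.

**Disagreements:**
- The housing centre came out 23 mm in front of the shaker origin implied by the tubes, so I used the measured cap positions (two views agreeing to 0.6 mm).
- The two cameras differed by up to 4 mm on the paddle and about 3 mm on the bar ends.
- Pushing the paddle home peaked at about 33 N in x (about 38 N in all), close to the 40 N limit.

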